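# Clear the dry boards from the drainer and set the bowls to dry

### The job

Finish the washing-up: draw each beech breakfast board up out of its slot in the drainer and put it away in the sloping wooden stand, lower edge down on the ledge and leaning back, one close in front of another. Take the nested pile of upside-down bowls apart and set the bowls side by side on the raised draining shelf, still upside down, with none sticking out over its edges. Leave the plate in the drainer and everything else where it is.

Things in the scene. Friction and masses are not known exactly. Their poses are not given: they have to be found in the camera images.
- board0: beech breakfast board, a plain slab 160 mm long, 9 thick, 130 high, about 0.14 kg, standing on a long edge in a slot of the drainer. Origin: middle of its lower long edge; x along that edge, y through the thickness, z up to the upper edge (z = 130 mm), where it can be pinched. Three or all four of the boards are present (an absent one is None).
- board1: beech breakfast board, a plain slab 160 mm long, 9 thick, 130 high, about 0.14 kg, standing on a long edge in a slot of the drainer. Origin: middle of its lower long edge; x along that edge, y through the thickness, z up to the upper edge (z = 130 mm), where it can be pinched. Three or all four of the boards are present (an absent one is None).
- board2: beech breakfast board, a plain slab 160 mm long, 9 thick, 130 high, about 0.14 kg, standing on a long edge in a slot of the drainer. Origin: middle of its lower long edge; x along that edge, y through the thickness, z up to the upper edge (z = 130 mm), where it can be pinched. Three or all four of the boards are present (an absent one is None).
- board3: beech breakfast board, a plain slab 160 mm long, 9 thick, 130 high, about 0.14 kg, standing on a long edge in a slot of the drainer. Origin: middle of its lower long edge; x along that edge, y through the thickness, z up to the upper edge (z = 130 mm), where it can be pinched. Three or all four of the boards are present (an absent one is None).
- bowl0: white footed bowl, upside down, about 0.2 kg, 104 mm across the rim, 58 tall. Origin: centre of the rim plane (its underside as it stands); z up. Its foot on top, 48 mm across, z = 42 to 58 mm, can be pinched from above; below it a shoulder of 33 mm radius, then sloping wall. Starts at the bottom of a nested pile of three on the counter, each 20 mm above the next.
- bowl1: white footed bowl, upside down, about 0.2 kg, 104 mm across the rim, 58 tall. Origin: centre of the rim plane (its underside as it stands); z up. Its foot on top, 48 mm across, z = 42 to 58 mm, can be pinched from above; below it a shoulder of 33 mm radius, then sloping wall. Starts in the middle of a nested pile of three on the counter, each 20 mm above the next.
- bowl2: white footed bowl, upside down, about 0.2 kg, 104 mm across the rim, 58 tall. Origin: centre of the rim plane (its underside as it stands); z up. Its foot on top, 48 mm across, z = 42 to 58 mm, can be pinched from above; below it a shoulder of 33 mm radius, then sloping wall. Starts on top of a nested pile of three on the counter, each 20 mm above the next.
- drainer: black wire dish drainer on a drip tray, fixed, 240 x 300 mm. Origin: centre of its underside. Five 12 mm slots run along x, centred at y = -90, -45, 0, 45, 90 mm. Boards stand in the first four, lower edge at z = 28 mm, between wire hoops 93 mm high at x = +-50 mm: draw them straight up at least 65 mm. The plate is in the last slot (y = 90).
- cradle: sloping ledge and back of the board stand, fixed, leaning back 0.3 rad. Origin: middle of the inner corner of ledge and back, 30 mm above the counter. z up along the back (front face y = 0, 90 mm high), y backwards through it, x along the ledge. The ledge is the plane z = 0, 200 mm long, from y = 0 to a 12 mm lip at y = -80 mm. Boards lean on the back or on the board behind.
- stand: wooden base plate of the board stand, fixed, 200 x 140 mm, 12 mm thick, which carries the ledge and the back with its steel hoops. Origin: centre of its underside on the counter.
- riser: raised draining shelf, fixed: steel slats on four legs, 360 mm long in x, 132 wide in y, top at z = 85 mm, no rim. Origin: centre of its underside on the counter. Just room for the three bowls in a row along x (for example at x = -118, 0 and 118 mm).
- plate: a dinner side plate, 150 mm across and 9 mm thick, standing in the drainer's end slot; origin at its centre; a bystander, to be left alone
- mug: a mug, 80 mm across and 90 mm tall; a bystander, to be left alone
- tumbler: a tumbler, 72 mm across and 100 mm tall; a bystander, to be left alone
- soap: a washing-up liquid bottle, 66 mm across and 200 mm tall; a bystander, to be left alone
- jar: a storage jar, 80 mm across and 110 mm tall; a bystander, to be left alone
- brush: a washing-up brush lying down; a bystander, to be left alone
- sponge: a sponge block, 60 x 100 x 30 mm; a bystander, to be left alone

How it is judged:
At the end, for the whole second after the job is handed in: Boards: lower edge on the ledge (within 10 mm), between back and lip, middle within 45 mm of the ledge middle, within 0.28 rad of the back slope. Bowls: upside down, level on the shelf top, centre within 22 mm of its long middle line and 136 mm of its middle. All released and still (x of board0 in the frame of cradle between -0.045 and 0.045 m and y of board0 in the frame of cradle between -0.078 and 0 m and z of board0 in the frame of cradle between -0.008 and 0.01 m and angle between the z axis of each of board0, board1, board2, board3 and the z axis of cradle, either way round below 0.28 rad and angle between the y axis of each of board0, board1, board2, board3 and the y axis of cradle, either way round below 0.28 rad and linear speed of each of board0, board1, board2, board3, bowl0, bowl1, bowl2 below 0.03 m/s and x of board1 in the frame of cradle between -0.045 and 0.045 m and y of board1 in the frame of cradle between -0.078 and 0 m and z of board1 in the frame of cradle between -0.008 and 0.01 m and x of board2 in the frame of cradle between -0.045 and 0.045 m and y of board2 in the frame of cradle between -0.078 and 0 m and z of board2 in the frame of cradle between -0.008 and 0.01 m and x of board3 in the frame of cradle between -0.045 and 0.045 m and y of board3 in the frame of cradle between -0.078 and 0 m and z of board3 in the frame of cradle between -0.008 and 0.01 m and x of bowl0 in the frame of riser between -0.136 and 0.136 m and y of bowl0 in the frame of riser between -0.022 and 0.022 m and z of bowl0 in the frame of riser between 0.078 and 0.092 m and angle between each of bowl0, bowl1, bowl2's own z axis and vertical below 0.12 rad and x of bowl1 in the frame of riser between -0.136 and 0.136 m and y of bowl1 in the frame of riser between -0.022 and 0.022 m and z of bowl1 in the frame of riser between 0.078 and 0.092 m and x of bowl2 in the frame of riser between -0.136 and 0.136 m and y of bowl2 in the frame of riser between -0.022 and 0.022 m and z of bowl2 in the frame of riser between 0.078 and 0.092 m); the robot touches nothing.
It fails at once if the plate is knocked or lifted out of its place in the drainer (more than 40 mm) (distance of plate from where it was at the start of the episode above 0.04 m).
It fails at once if another thing on the counter is knocked out of its place (more than 40 mm) (distance of any of mug, tumbler, soap, jar, brush, sponge from where it was at the start of the episode above 0.04 m).
Of board0, board1, board2, board3 only 3 to 4 are there at a start; the rules pass over those that are not, and their reading is None.
At some moment in a run one of bowl0, bowl1, bowl2 may be knocked a few centimetres aside while the robot is not near it.
It also fails if it takes over 208 s, if anything falls off the work surface, if the arm or the gripper's body presses on something with over 40 N, if the wrist force passes 120 N, or if a joint passes its speed limit or range.

### The arm

A 6-joint arm with a two-finger parallel gripper is mounted at the origin on the work surface. World frame = base frame: x ahead of the robot, y to its left, z up, the work surface at z = 0. Lengths are in m, angles in rad, forces in N, time in s.
With the tool pointing down it reaches from about 0.35 to 0.85 m from the base axis. Payload 8.1 kg.
Tool frame: the origin (TCP) lies on the centre line of the jaws, within the pads' length; the fingertips stand 14 mm ahead of it and the grasp point (between the pads) lies 5 mm behind it; z points along the fingers, y is the direction in which the jaws open and shut (so a half turn about z gives the same grasp; the last joint's range is limited). The gripper opens to 93 mm and grips with 3 to 60 N. Pads are 15 mm wide; open, the fingers measure 128 mm over their backs; the gripper's body (75 mm by 188 mm) begins 65 mm behind the grasp point.
Start: joints at [1.096, 0.13, 1.488, -0, 1.523, -0.085], TCP at [0.228, 0.555, 0.233] pointing down, gripper open.
Joint ranges: [-2.96, 2.96], [-0.89, 2.26], [0.02, 2.5], [-1.34, 4.48], [0, 2.73], [-2.66, 2.66]. Speed limits (rad/s): [2.39, 2.39, 2.79, 3.14, 3.14, 3.14].

### API

Orientations are given as a rotation vector (axis times angle).
In Python, from plant import robot gives the robot as it stands.
- The arm moves only by the tool jog_arm, never from a script. Its argument "steps" is a list of rows, each a list of 7 numbers: the closure, from 0 (fully open) to 1 (shut), then the shift along the tool's x, y, z in m, then the turn, a rotation vector about the tool's x, y, z in rad. In form: [[jaw, tx, ty, tz, rx, ry, rz], ...]. A call has 1 to 5 rows; each row is the pose to reach, as a shift and turn from the pose measured when the call began, along the tool's axes at that moment; what a row does not reach only later rows make up. A row lasts 1/8 s, in which the tool goes at most 62.5 mm and 10.7 degrees, less where a joint would pass 70% of its speed; a pose out of reach is approached as far as the arm can. A call with a gripper value outside its range is refused whole. The fingers move at their own pace and stop on an object; "force" is the grip in N (left out, the last holds). Time passes only in rows, so rows that repeat a pose let the fingers close. It gives the time, the measured TCP pose, the force and the opening at its end, in the units of the state.
- robot.read_state(): the state, without advancing time (a new reading comes with each control period).
- robot.read_camera(name): name is "side" or "top"; returns a dict with "image" (420x560x3 uint8, red, green, blue), "mtx" (3x3 intrinsics, pixels), "D" ([k1, k2, p1, p2, k3] as OpenCV has them; the pictures are not rectified), "extrinsics" (4x4, takes a point from camera to world coordinates). Camera axes: x right, y down, z forward; pixel columns grow to the right and rows downward; lengths in m; the calibration is good to about 2 mm. A picture is of the moment at which its call begins. There is no depth.
- robot.close_job(): hands the job in, once; it reports no verdict.
The state is a dict: "t": time; "q": joint angles; "dq": joint speeds; "joint_torque": joint torques, N m; "tool_pos": TCP position; "orientation": TCP orientation; "force": force on the tool from outside, world axes, zero at the start; "wrist_torque": the same for the moment, N m; "opening": finger opening in m.
Only numpy, scipy, OpenCV 4.12 (cv2) and the standard library are available. Lean on these libraries where they do the work, as an engineer would, in place of code of your own. Each camera call takes 0.05 s, during which the arm holds its last target.

## Working session

There is one attempt and no reset: what is moved stays moved. The work goes in short steps, Python scripts to look and compute and a tool call to move; the robot and the scene stay as the last step left them, time stands still between calls to the robot, and variables do not carry over. Pictures are saved under pics/ and viewed, and the job is handed in when it is done.

Besides the shell and the picture viewer there is one more tool, called by a JSON object that holds its "api" and its "payload". jog_arm: Moves the arm, as the interface text tells. Its arguments: {"type":"object","properties":{"steps":{"type":"array"},"force":{"type":"number"}},"required":["steps"]}

```bash
ls; mkdir -p pics
cat > h.py <<'E'
import numpy as np, cv2
from scipy.spatial.transform import Rotation as R
from plant import robot
def snap(n,f):
    c=robot.read_camera(n); cv2.imwrite('pics/'+f,cv2.cvtColor(c['image'],cv2.COLOR_RGB2BGR)); return c
def ray(c,uv):
    uv=np.asarray(uv,float).reshape(-1,1,2)
    p=cv2.undistortPoints(uv,c['mtx'],np.array(c['D'])).reshape(-1,2)
    E=np.array(c['extrinsics']); d=np.c_[p,np.ones(len(p))]@E[:3,:3].T
    return E[:3,3],d
def onz(c,uv,z):
    o,d=ray(c,uv); return o+d*((z-o[2])/d[:,2])[:,None]
def proj(c,P):
    E=np.linalg.inv(np.array(c['extrinsics'])); rv=cv2.Rodrigues(E[:3,:3])[0]
    return cv2.projectPoints(np.asarray(P,float).reshape(-1,1,3),rv,E[:3,3],c['mtx'],np.array(c['D']))[0].reshape(-1,2)
E
python3 - <<'E'
from h import *
for n in('top','side'):
    c=snap(n,n+'0.png'); print(n,np.round(c['extrinsics'],3).tolist(),np.round(c['mtx'],1).tolist(),c['D'])
print(robot.read_state())
E
```

```text
pics
top [[0.021, -0.986, 0.168, 0.309], [-1.0, -0.024, -0.017, 0.017], [0.021, -0.167, -0.986, 1.529], [0.0, 0.0, 0.0, 1.0]] [[450.3, 0.0, 277.5], [0.0, 450.3, 204.9], [0.0, 0.0, 1.0]] [0.04748647 0.         0.         0.         0.        ]
side [[-0.995, -0.043, 0.088, 0.476], [-0.095, 0.631, -0.77, 0.95], [-0.022, -0.775, -0.632, 0.878], [0.0, 0.0, 0.0, 1.0]] [[407.8, 0.0, 279.8], [0.0, 407.8, 212.6], [0.0, 0.0, 1.0]] [-0.09709592  0.          0.          0.          0.        ]
{'t': 0.1, 'q': array([ 1.09557626e+00,  1.31084924e-01,  1.48913377e+00,  3.61530688e-06,
        1.52300773e+00, -8.53830399e-02]), 'dq': array([-0.00031708, -0.00104204, -0.00280836,  0.00129752,  0.00088784,
       -0.00204265]), 'joint_torque': array([ 7.88151829e-04, -5.61338639e+01, -4.93096876e+01,  7.70261767e-02,
        2.91312870e-02, -9.80267941e-05]), 'tool_pos': array([0.22777212, 0.55456948, 0.23171286]), 'orientation': array([-6.08396251e-01, -3.08165392e+00,  2.46424649e-03]), 'force': array([-0.55792735,  1.1693944 ,  0.38520792]), 'wrist_torque': array([-0.04002225,  0.02687665, -0.04065694]), 'opening': 0.09306907649162578}
```

View pics/top0.png

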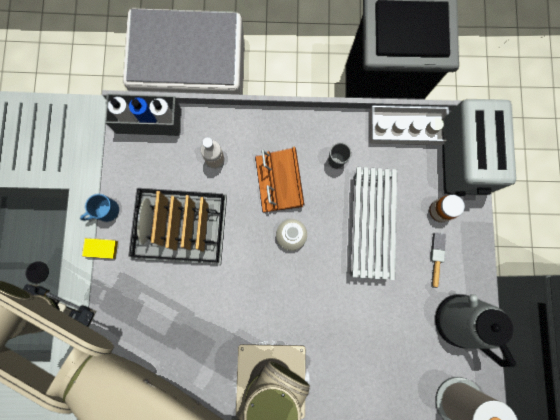

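View pics/side0.png

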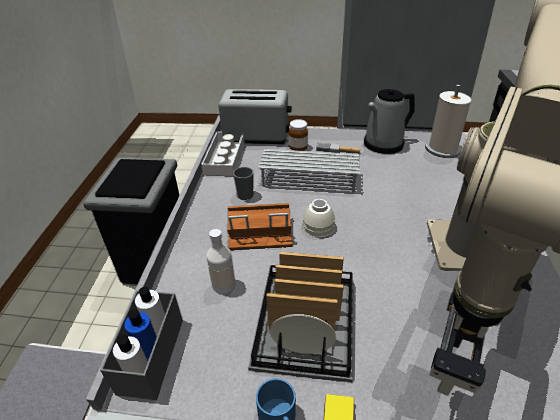

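Run:
```python
import cv2
a=cv2.imread('pics/top0.png'); b=cv2.imread('pics/side0.png')
cv2.imwrite('pics/t1.png',cv2.resize(a[180:270,125:235],None,fx=6,fy=6,interpolation=cv2.INTER_CUBIC))
cv2.imwrite('pics/t2.png',cv2.resize(a[140:290,245:405],None,fx=4.,fy=4.,interpolation=cv2.INTER_CUBIC)[:600])
cv2.imwrite('pics/s1.png',cv2.resize(b[190:385,215:375],None,fx=3,fy=3,interpolation=cv2.INTER_CUBIC))
```

```text
(no output)
```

View pics/t1.png

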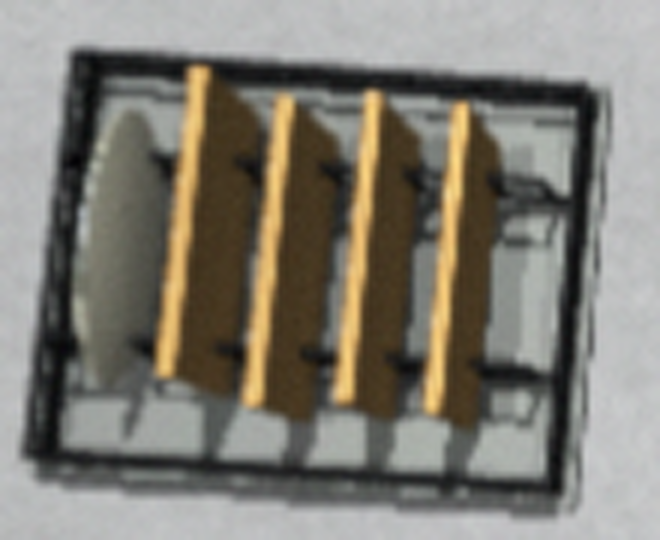

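View pics/t2.png

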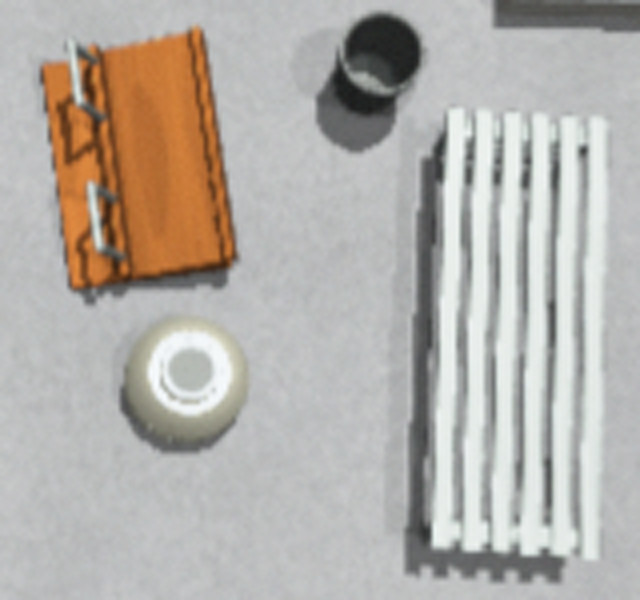

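View pics/s1.png

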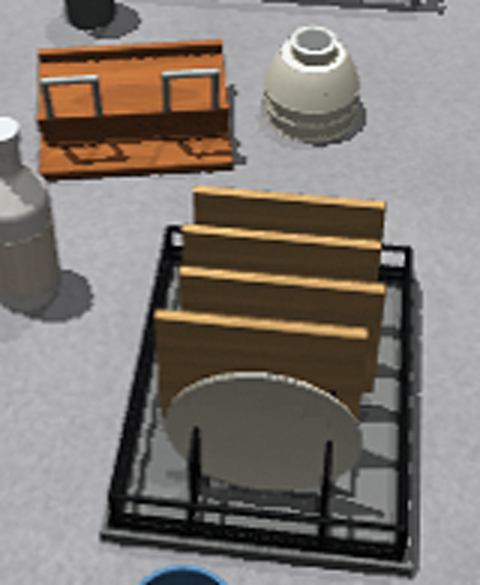

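Run:
```python
import cv2
a=cv2.imread('pics/top0.png'); b=cv2.imread('pics/side0.png')
cv2.imwrite('pics/t3.png',cv2.resize(a[140:220,250:310],None,fx=7,fy=7,interpolation=cv2.INTER_CUBIC))
cv2.imwrite('pics/s3.png',cv2.resize(b[195:255,220:300],None,fx=8,fy=8,interpolation=cv2.INTER_CUBIC))
```

```text
(no output)
```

View pics/t3.png

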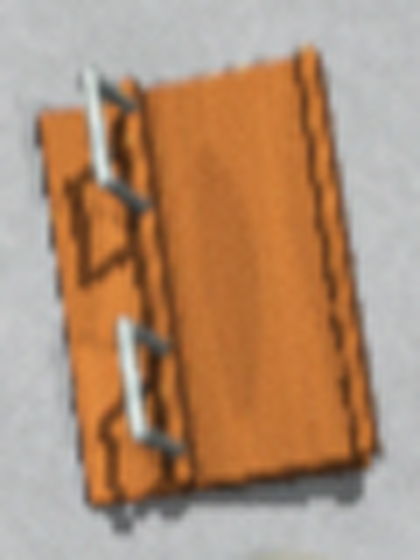

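View pics/s3.png

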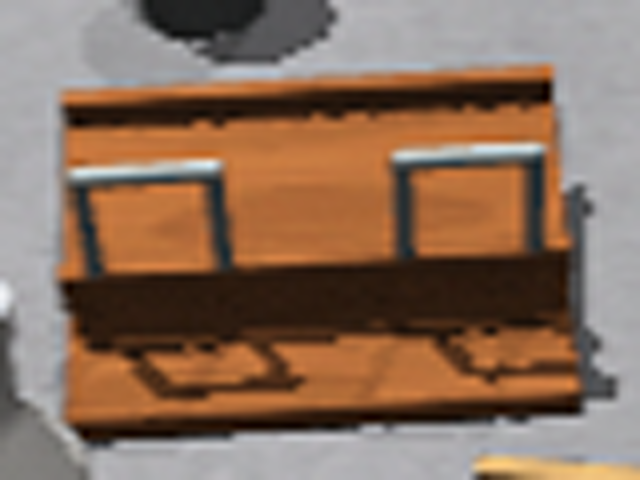

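```bash
cat >> h.py <<'E'
def tri(ct,cs,a,b):
    o1,d1=ray(ct,a);o2,d2=ray(cs,b);out=[]
    for x,y in zip(d1,d2):
        s=np.linalg.lstsq(np.c_[x,-y],o2-o1,rcond=None)[0]; p,q=o1+s[0]*x,o2+s[1]*y
        out.append(np.r_[(p+q)/2,np.linalg.norm(p-q)])
    return np.array(out)
E
python3 - <<'E'
from h import *
np.set_printoptions(suppress=True,precision=4)
ct=robot.read_camera('top');cs=robot.read_camera('side')
T=np.array([[92,72],[103,180],[125,322],[140,435],[305,50],[365,462],[45,112],[95,500],[140,90],[183,482]])/7.-.45+[250,140]
S=np.array([[70,174],[220,166],[392,156],[543,150],[62,92],[552,68],[66,418],[580,402],[62,270],[570,250]])/8.-.45+[220,195]
P=tri(ct,cs,T,S);print(P)
# boards
for c,n,roi in((ct,'top',(130,230,180,270)),(cs,'side',(255,375,240,320))):
    im=c['image'].astype(int);r,g,b=im[...,0],im[...,1],im[...,2]
    m=((r>190)&(g>130)&(b<175)&(r-b>50)).astype(np.uint8); k=np.zeros_like(m);k[roi[2]:roi[3],roi[0]:roi[1]]=1;m*=k
    N,L,st,ce=cv2.connectedComponentsWithStats(m)
    for i in range(1,N):
        if st[i,4]<25: continue
        yx=np.argwhere(L==i)[:,::-1].astype(float); 
        mu=yx.mean(0);w,v=np.linalg.eigh(np.cov((yx-mu).T));d=v[:,1];t=(yx-mu)@d
        a,bb=mu+d*t.min(),mu+d*t.max()
        q=onz(c,[a,bb],.158); e=q[1]-q[0]
        print(n,st[i,4],'mid',q.mean(0)[:2],'len',np.linalg.norm(e),'yaw',np.degrees(np.arctan2(e[1],e[0])))
# bowl foot
E
```

```text
[[ 0.7321  0.0449  0.1129  0.0015]
 [ 0.6784  0.0384  0.1149  0.0017]
 [ 0.614   0.0266  0.1131  0.0021]
 [ 0.5601  0.0185  0.1129  0.0009]
 [ 0.759  -0.0562  0.0703  0.0026]
 [ 0.5617 -0.0878  0.0677  0.0069]
 [ 0.7402  0.0696  0.0115  0.0002]
 [ 0.5457  0.0399  0.0056  0.0021]
 [ 0.7453  0.0227  0.0448  0.0042]
 [ 0.5509 -0.0025  0.0458  0.0014]]
top 122 mid [0.499  0.3663] len 0.15741181882701946 yaw 177.7432834285449
top 122 mid [0.4847 0.3219] len 0.15741379100146258 yaw 177.41683369186447
top 120 mid [0.4871 0.277 ] len 0.15439803900374596 yaw 177.53905424414847
top 122 mid [0.4836 0.2322] len 0.15753600001702792 yaw 177.44434130173568
side 131 mid [0.485  0.2323] len 0.15646122553151015 yaw -2.756071880381156
side 134 mid [0.4881 0.2775] len 0.1564267902256607 yaw -2.7000289935269532
side 145 mid [0.4863 0.3228] len 0.15553698180809128 yaw -2.681353261213865
side 144 mid [0.5    0.3672] len 0.1548746602780876 yaw -2.4712170259522757
```

```bash
cat > m.py <<'E'
from h import *
np.set_printoptions(suppress=True,precision=4)
def riser(c):
    im=c['image'].astype(int);m=(im.min(2)>205).astype(np.uint8);k=np.zeros_like(m);k[160:290,342:405]=1;m*=k
    pts=np.argwhere(m)[:,::-1].astype(np.float32)
    q=onz(c,pts,.085)[:,:2].astype(np.float32);r=cv2.minAreaRect(q);return r
def foot(c,roi,z):
    # bright ring
    x0,x1,y0,y1=roi;im=c['image'].astype(int);m=np.zeros(im.shape[:2],np.uint8);m[y0:y1,x0:x1]=(im[y0:y1,x0:x1].min(2)>225)
    n,L,st,ce=cv2.connectedComponentsWithStats(m)
    out=[]
    for i in range(1,n):
        if st[i,4]>12: 
            pts=np.argwhere(L==i)[:,::-1].astype(np.float32);h=cv2.minEnclosingCircle(pts)
            out.append((onz(c,h[0],z)[0],h,st[i,4]))
    return out
E
python3 - <<'E'
from m import *
c=robot.read_camera('top');print(riser(c))
for f in foot(c,(270,312,212,260),.098):print(f)
E
```

```text
((0.5082933306694031, -0.3249998688697815), (0.13217660784721375, 0.36008352041244507), 87.5086441040039)
(array([ 0.4654, -0.0558,  0.098 ]), ((292.1027526855469, 232.40411376953125), 10.26019287109375), np.int32(192))
```

Run:
```python
import cv2
a=cv2.imread('pics/top0.png'); b=cv2.imread('pics/side0.png')
A=cv2.resize(a[212:257,270:315],None,fx=9,fy=9,interpolation=cv2.INTER_CUBIC);B=cv2.resize(b[195:240,297:342],None,fx=9,fy=9,interpolation=cv2.INTER_CUBIC)
cv2.imwrite('pics/b1.png',cv2.hconcat([A,B])[:, :800])
```

```text
(no output)
```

View pics/b1.png

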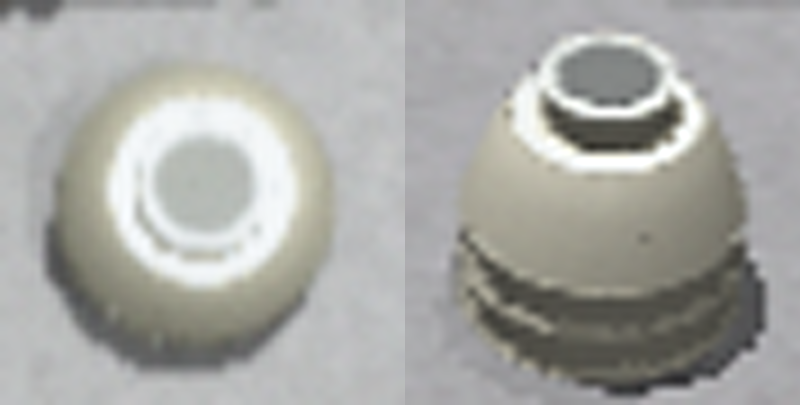

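```bash
cat >> m.py <<'E'
C=np.array([.650,.004,.030]);CY=np.radians(8.8)
def Rt(yaw,lean=0):
    """tool x = -(dir yaw); lean: tool tilted so board axis leans to +y"""
    ux=np.array([np.cos(yaw),np.sin(yaw),0]);uy=np.array([-ux[1],ux[0],0]);bz=uy*np.sin(lean)+np.array([0,0,np.cos(lean)])
    return np.c_[-ux,np.cross(bz,ux),-bz]
def cradle(x,y,z):
    M=Rt(CY,.3); return C+M@np.array([-x,y,-z])
def put(x,y,z,lean,off=.117):
    """TCP for board bottom at cradle(x,y,z) with lean"""
    M=Rt(CY,lean);return cradle(x,y,z)-M[:,2]*off,M
def go(p,M=None):
    s=robot.read_state();Rn=R.from_rotvec(s['orientation']).as_matrix();M=Rn if M is None else M
    print('t',round(s['t'],2),'pos',s['tool_pos'],'op',round(s['opening'],4),'F',s['force'].round(1),'q',s['q'].round(2))
    print('shift',(Rn.T@(np.asarray(p)-s['tool_pos'])).round(4),'turn',R.from_matrix(Rn.T@M).as_rotvec().round(4))
E
python3 - <<'E'
from m import *
ct=robot.read_camera('top');cs=robot.read_camera('side')
print(tri(ct,cs,[[292.33,231.99]],[[319.2,202.9]]),onz(ct,[292.33,231.99],.098))
go([.484,.232,.25],Rt(np.radians(-2.6)))
E
```

```text
[[ 0.4667 -0.0565  0.0985  0.0001]] [[ 0.4667 -0.0565  0.098 ]]
t 0.35 pos [0.2279 0.5549 0.2324] op 0.0931 F [0.5 0.  0.1] q [ 1.1   0.13  1.49  0.    1.52 -0.09]
shift [-0.3596 -0.2014 -0.0176] turn [-0.0004 -0.0001 -0.3444]
```

{"api": "jog_arm", "payload": {"steps": [[0.72,-0.36,-0.201,-0.018,0,0,-0.344],[0.72,-0.36,-0.201,-0.018,0,0,-0.344],[0.72,-0.36,-0.201,-0.018,0,0,-0.344],[0.72,-0.36,-0.201,-0.018,0,0,-0.344],[0.72,-0.36,-0.201,-0.018,0,0,-0.344]]}}

```text
t: 0.98
tool_pos: [0.4216, 0.311, 0.2464]
orientation: [0.072, 3.14, 0.0]
force: [1.0, 1.0, -0.2]
opening: 0.0477
```

Run:
```python
from m import *
go([.484,.232,.25],Rt(np.radians(-2.6)))
```

```text
t 0.97 pos [0.4216 0.311  0.2464] op 0.0477 F [ 1.   1.  -0.2] q [ 0.54 -0.08  1.68 -0.    1.54 -0.99]
shift [-0.0659 -0.0761 -0.0036] turn [ 0.0001  0.0005 -0.0002]
```

{"api": "jog_arm", "payload": {"steps": [[0.72,-0.066,-0.076,-0.004,0,0,0],[0.72,-0.066,-0.076,-0.004,0,0,0],[0.72,-0.066,-0.076,-0.004,0,0,0],[0.72,-0.066,-0.076,-0.004,0,0,0]]}}

```text
t: 1.48
tool_pos: [0.4838, 0.2323, 0.2503]
orientation: [-0.072, -3.141, -0.001]
force: [-0.1, 0.9, 0.3]
opening: 0.026
```

Run:
```python
from m import *
go([.4845,.2323,.145],Rt(np.radians(-2.6)))
```

```text
t 1.48 pos [0.4838 0.2323 0.2503] op 0.026 F [-0.1  0.9  0.3] q [ 0.35 -0.05  1.64  0.    1.55 -1.17]
shift [-0.0007 -0.      0.1053] turn [ 0.0004 -0.     -0.0006]
```

{"api": "jog_arm", "payload": {"steps": [[0.72,0,0,0.05,0,0,0],[0.72,0,0,0.09,0,0,0],[0.72,0,0,0.105,0,0,0],[0.72,0,0,0.105,0,0,0],[1,0,0,0.105,0,0,0]], "force": 25}}

```text
t: 2.1
tool_pos: [0.4848, 0.2332, 0.1474]
orientation: [0.071, 3.138, 0.002]
force: [1.0, 0.1, -0.1]
opening: 0.0198
```

{"api": "jog_arm", "payload": {"steps": [[1,0,0,0,0,0,0],[1,0,0,0,0,0,0],[1,0,0,-0.02,0,0,0],[1,0,0,-0.05,0,0,0],[1,0,0,-0.09,0,0,0]]}}

```text
t: 2.72
tool_pos: [0.4839, 0.2327, 0.2374]
orientation: [0.072, 3.14, 0.001]
force: [0.1, -0.2, -0.9]
opening: 0.0088
```

Run:
```python
from m import *
p,M=put(0,-.008,.06,.3)
print(p); p[2]+=0.1
go(p,M)
c=snap('side','s4.png')
```

```text
[0.6432 0.0481 0.2015]
t 2.73 pos [0.4839 0.2327 0.2374] op 0.0088 F [ 0.1 -0.2 -0.9] q [ 0.35 -0.04  1.66  0.    1.53 -1.17]
shift [-0.1676 -0.1771 -0.0641] turn [ 0.2997 -0.0292 -0.1978]
```

View pics/s4.png

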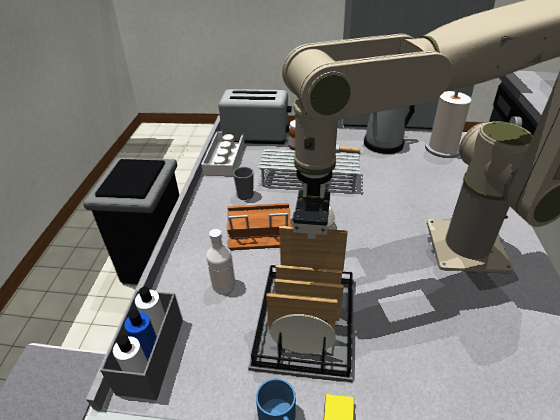

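{"api": "jog_arm", "payload": {"steps": [[1,0,-0.03,-0.06,0,0,0],[1,-0.01,-0.08,-0.085,0.1,-0.01,-0.07],[1,-0.06,-0.13,-0.085,0.2,-0.02,-0.13],[1,-0.11,-0.177,-0.075,0.3,-0.029,-0.198],[1,-0.168,-0.177,-0.064,0.3,-0.029,-0.198]]}}

```text
t: 3.4
tool_pos: [0.637, 0.0501, 0.3114]
orientation: [-0.236, 3.065, -0.462]
force: [-0.4, 1.3, -0.0]
opening: 0.0089
```

Run:
```python
from m import *
p,M=put(0,-.008,.06,.3)
go(p,M)
```

```text
t 3.4 pos [0.637  0.0501 0.3114] op 0.0089 F [-0.4  1.3 -0. ] q [ 0.17  0.21  1.28 -0.3   1.64 -1.58]
shift [-0.0047  0.0298  0.106 ] turn [ 0.0001  0.0096 -0.0013]
```

{"api": "jog_arm", "payload": {"steps": [[1,-0.005,0.03,0.05,0,0.01,0],[1,-0.005,0.03,0.1,0,0.01,0],[1,-0.005,0.03,0.106,0,0.01,0]]}}

```text
t: 3.78
tool_pos: [0.6406, 0.0474, 0.1959]
orientation: [-0.236, 3.084, -0.466]
force: [-0.5, 0.3, -1.3]
opening: 0.0085
```

Run:
```python
from m import *
p,M=put(0,-.008,.004,.3)
go(p,M)
c=snap('side','s5.png');d=snap('top','t5.png')
a=cv2.imread('pics/t5.png')[120:240,230:330];b=cv2.imread('pics/s5.png')[130:260,200:320]
cv2.imwrite('pics/x5.png',cv2.hconcat([cv2.resize(a,(390,468)),cv2.resize(b,(400,468))]))
```

```text
t 3.77 pos [0.6406 0.0474 0.1959] op 0.0085 F [-0.5  0.3 -1.3] q [ 0.16  0.28  1.41 -0.3   1.46 -1.53]
shift [-0.0031 -0.0014  0.0505] turn [ 0.0005 -0.0095  0.0004]
```

View pics/x5.png

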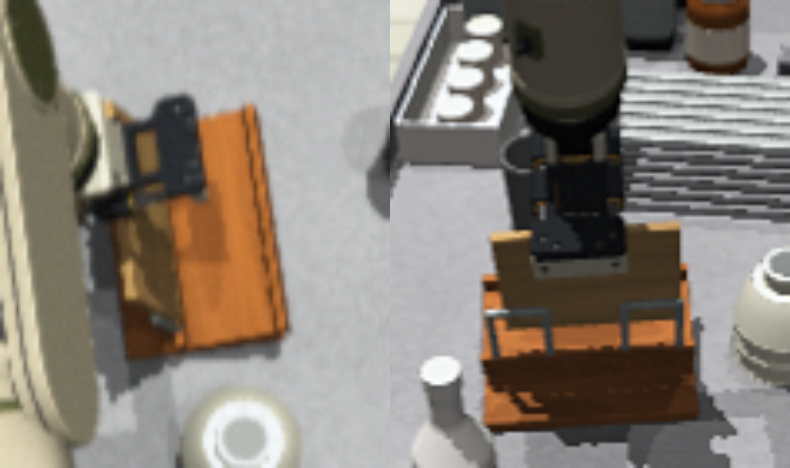

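{"api": "jog_arm", "payload": {"steps": [[1,-0.003,-0.001,0.03,0,-0.009,0],[1,-0.003,-0.001,0.045,0,-0.009,0],[1,-0.003,-0.001,0.05,0,-0.009,0],[1,-0.003,-0.001,0.05,0,-0.009,0]]}}

```text
t: 4.38
tool_pos: [0.6487, 0.0333, 0.155]
orientation: [-0.235, 3.067, -0.462]
force: [0.2, 0.3, -1.2]
opening: 0.0088
```

Run:
```python
from m import *
p,M=put(0,-.008,.0,.3)
go(p,M)
c=snap('side','s6.png');d=snap('top','t6.png')
a=cv2.imread('pics/t6.png')[120:240,230:330];b=cv2.imread('pics/s6.png')[130:260,200:320]
cv2.imwrite('pics/x6.png',cv2.hconcat([cv2.resize(a,(390,468)),cv2.resize(b,(400,468))]))
```

```text
t 4.38 pos [0.6487 0.0333 0.155 ] op 0.0088 F [ 0.2  0.3 -1.2] q [ 0.14  0.31  1.46 -0.31  1.37 -1.53]
shift [0.0033 0.0011 0.011 ] turn [ 0.0002  0.0083 -0.0019]
```

View pics/x6.png

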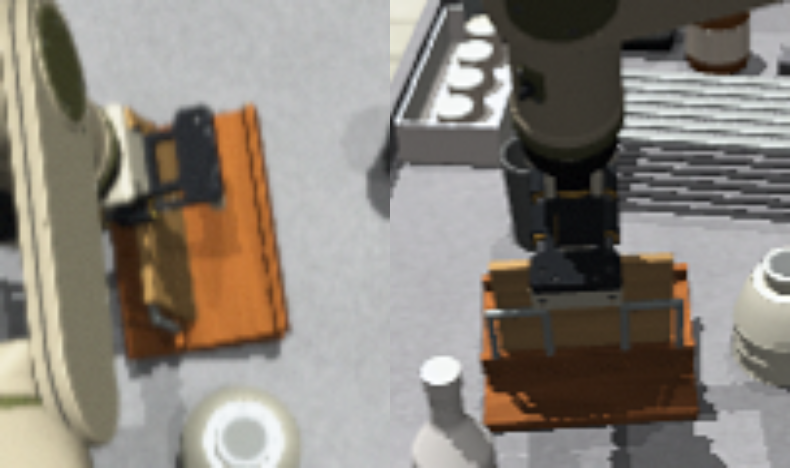

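{"api": "jog_arm", "payload": {"steps": [[1,0.003,0.001,0.008,0,0.008,0],[1,0.003,0.001,0.01,0,0.008,0],[1,0.003,0.001,0.011,0,0.008,0],[1,0.003,0.001,0.012,0,0.008,0]]}}

```text
t: 4.97
tool_pos: [0.6472, 0.0314, 0.148]
orientation: [-0.233, 3.071, -0.463]
force: [-15.6, 8.2, 27.4]
opening: 0.0089
```

Run:
```python
from m import *
p,M=put(0,-.008,.0,.3)
go(p,M)
```

```text
t 4.97 pos [0.6472 0.0314 0.148 ] op 0.0089 F [-15.6   8.2  27.4] q [ 0.14  0.31  1.47 -0.31  1.36 -1.52]
shift [0.0014 0.0006 0.0038] turn [ 0.0002  0.0037 -0.0029]
```

{"api": "jog_arm", "payload": {"steps": [[1,0,0,-0.002,0,0,0],[0.85,0,0,-0.002,0,0,0],[0.8,0,0,-0.002,0,0,0],[0.75,0,0,-0.03,0,0,0],[0.75,0,0,-0.09,0,0,0]]}}

```text
t: 5.6
tool_pos: [0.6405, 0.0567, 0.2303]
orientation: [-0.233, 3.079, -0.466]
force: [0.7, 0.2, 0.4]
opening: 0.0232
```

Run:
```python
from m import *
go([.487,.2772,.26],Rt(np.radians(-2.6)))
c=snap('side','s7.png');d=snap('top','t7.png')
a=cv2.imread('pics/t7.png')[120:240,230:330];b=cv2.imread('pics/s7.png')[130:260,200:320]
cv2.imwrite('pics/x7.png',cv2.hconcat([cv2.resize(a,(390,468)),cv2.resize(b,(400,468))]))
```

```text
t 5.6 pos [0.6405 0.0567 0.2303] op 0.0232 F [0.7 0.2 0.4] q [ 0.18  0.26  1.37 -0.3   1.52 -1.53]
shift [ 0.1188  0.2216 -0.0992] turn [-0.2995  0.0256  0.195 ]
```

View pics/x7.png

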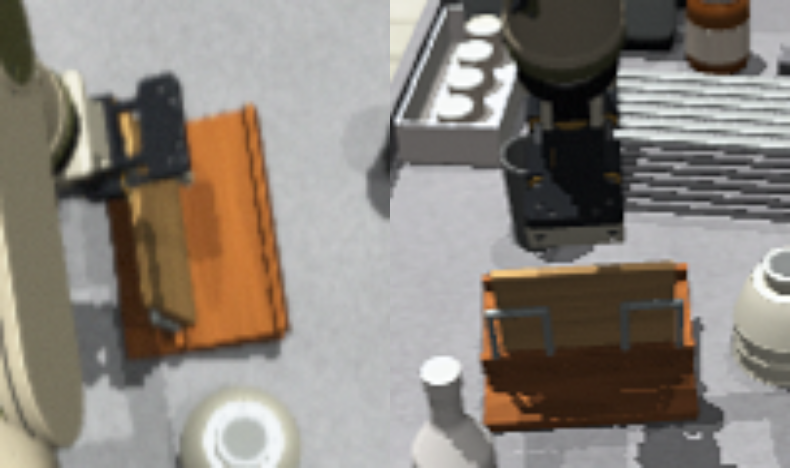

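{"api": "jog_arm", "payload": {"steps": [[0.72,0.05,0.05,-0.08,-0.1,0.008,0.065],[0.72,0.09,0.1,-0.1,-0.2,0.017,0.13],[0.72,0.119,0.15,-0.1,-0.3,0.0256,0.195],[0.72,0.119,0.19,-0.1,-0.3,0.0256,0.195],[0.72,0.119,0.222,-0.099,-0.3,0.0256,0.195]]}}

```text
t: 6.32
tool_pos: [0.4901, 0.2809, 0.2692]
orientation: [0.067, 3.121, 0.008]
force: [0.8, 0.2, 0.4]
opening: 0.0261
```

Run:
```python
from m import *
go([.4875,.2774,.145],Rt(np.radians(-2.6)))
```

```text
t 6.33 pos [0.4901 0.2809 0.2692] op 0.0261 F [0.8 0.2 0.4] q [ 0.43  0.    1.55 -0.    1.56 -1.1 ]
shift [ 0.0049 -0.0043  0.1241] turn [0.0054 0.02   0.0023]
```

{"api": "jog_arm", "payload": {"steps": [[0.72,0.005,-0.004,0.04,0.005,0.02,0.002],[0.72,0.005,-0.004,0.08,0.005,0.02,0.002],[0.72,0.005,-0.004,0.11,0.005,0.02,0.002],[0.72,0.005,-0.004,0.124,0.005,0.02,0.002],[0.72,0.005,-0.004,0.124,0.005,0.02,0.002]]}}

```text
t: 6.95
tool_pos: [0.487, 0.2773, 0.1443]
orientation: [-0.071, -3.139, 0.001]
force: [0.5, 0.2, -0.8]
opening: 0.0259
```

Run:
```python
from m import *
go([.4875,.2774,.145],Rt(np.radians(-2.6)))
```

```text
t 6.95 pos [0.487  0.2773 0.1443] op 0.0259 F [ 0.5  0.2 -0.8] q [ 0.43  0.08  1.7   0.    1.36 -1.1 ]
shift [-0.0005  0.0001 -0.0007] turn [-0.0006 -0.0016  0.0001]
```

{"api": "jog_arm", "payload": {"steps": [[1,0,0,0,0,0,0],[1,0,0,0,0,0,0],[1,0,0,-0.02,0,0,0],[1,0,0,-0.06,0,0,0],[1,0,0,-0.12,0,0,0]]}}

```text
t: 7.58
tool_pos: [0.4861, 0.2769, 0.2652]
orientation: [-0.071, -3.137, 0.003]
force: [-0.1, 0.7, -1.0]
opening: 0.009
```

Run:
```python
from m import *
p,M=put(0,-.016,.003,.1)
print(p);p[2]+=.13
go(p,M)
```

```text
[0.6504 0.0013 0.154 ]
t 7.58 pos [0.4861 0.2769 0.2652] op 0.009 F [-0.1  0.7 -1. ] q [ 0.43  0.01  1.55  0.    1.58 -1.1 ]
shift [-0.1765 -0.2679 -0.019 ] turn [ 0.0983 -0.0142 -0.1986]
```

{"api": "jog_arm", "payload": {"steps": [[1,0,-0.05,-0.04,0,0,0],[1,-0.01,-0.11,-0.06,0.03,0,-0.05],[1,-0.03,-0.17,-0.06,0.06,-0.007,-0.1],[1,-0.07,-0.22,-0.06,0.098,-0.014,-0.2],[1,-0.12,-0.26,-0.045,0.098,-0.014,-0.2]]}}

```text
t: 8.2
tool_pos: [0.5897, 0.016, 0.3163]
orientation: [-0.244, 3.115, -0.157]
force: [1.2, 1.0, -0.4]
opening: 0.0087
```

Run:
```python
from m import *
p,M=put(0,-.016,.003,.1);p[2]+=.06
go(p,M)
```

```text
t 8.2 pos [0.5897 0.016  0.3163] op 0.0087 F [ 1.2  1.  -0.4] q [ 0.    0.07  1.41 -0.1   1.64 -1.73]
shift [-0.0571 -0.0135  0.1046] turn [-0.0012  0.006   0.0025]
```

{"api": "jog_arm", "payload": {"steps": [[1,-0.057,-0.014,0,0,0.006,0],[1,-0.057,-0.014,0.03,0,0.006,0],[1,-0.057,-0.014,0.07,0,0.006,0],[1,-0.057,-0.014,0.105,0,0.006,0],[1,-0.057,-0.014,0.105,0,0.006,0]]}}

```text
t: 8.82
tool_pos: [0.6485, 0.0006, 0.2112]
orientation: [-0.244, 3.126, -0.157]
force: [-0.2, -0.7, -0.7]
opening: 0.0089
```

Run:
```python
from m import *
p,M=put(0,-.016,.004,.1)
go(p,M)
c=snap('side','s8.png');d=snap('top','t8.png')
a=cv2.imread('pics/t8.png')[120:240,230:330];b=cv2.imread('pics/s8.png')[130:260,200:320]
cv2.imwrite('pics/x8.png',cv2.hconcat([cv2.resize(a,(390,468)),cv2.resize(b,(400,468))]))
```

```text
t 8.82 pos [0.6485 0.0006 0.2112] op 0.0089 F [-0.2 -0.7 -0.7] q [-0.02  0.26  1.38 -0.1   1.49 -1.74]
shift [-0.0024  0.0063  0.0558] turn [-0.     -0.0058  0.0025]
```

View pics/x8.png

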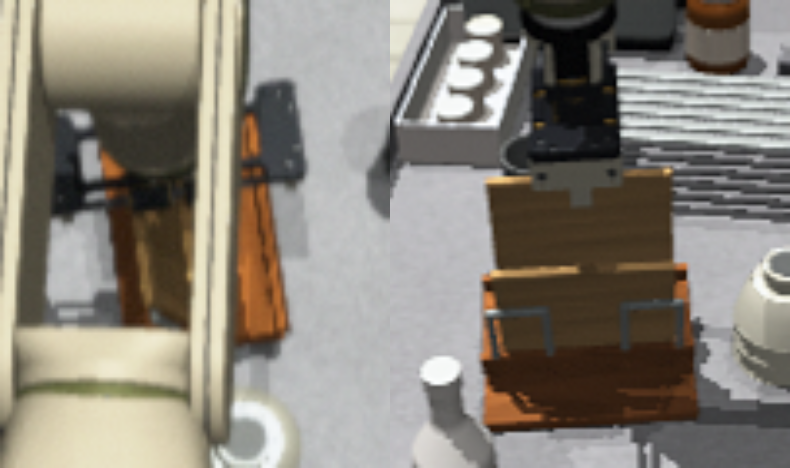

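{"api": "jog_arm", "payload": {"steps": [[1,-0.002,0.005,0.02,0,-0.006,0.002],[1,-0.002,0.006,0.04,0,-0.006,0.002],[1,-0.002,0.006,0.052,0,-0.006,0.002],[1,-0.002,0.006,0.056,0,-0.006,0.002],[1,-0.002,0.006,0.056,0,-0.006,0.002]]}}

```text
t: 9.55
tool_pos: [0.6529, 0.0012, 0.1595]
orientation: [-0.24, 3.113, -0.157]
force: [0.7, 1.2, -0.9]
opening: 0.0088
```

Run:
```python
from m import *
p,M=put(0,-.016,.0,.1)
go(p,M)
```

```text
t 9.55 pos [0.6529 0.0012 0.1595] op 0.0088 F [ 0.7  1.2 -0.9] q [-0.02  0.3   1.44 -0.1   1.38 -1.73]
shift [0.0025 0.0004 0.0084] turn [-0.0014  0.0072  0.0001]
```

{"api": "jog_arm", "payload": {"steps": [[1,0.003,0,0.003,0,0.007,0],[1,0.003,0,0.005,0,0.007,0],[1,0.003,0,0.007,0,0.007,0],[1,0.003,0,0.008,0,0.007,0]]}}

```text
t: 10.05
tool_pos: [0.651, 0.0001, 0.1534]
orientation: [-0.24, 3.118, -0.158]
force: [-1.4, 1.6, 9.8]
opening: 0.0088
```

Run:
```python
from m import *
p,M=put(0,-.016,.0,.1)
go(p,M)
```

```text
t 10.05 pos [0.651  0.0001 0.1534] op 0.0088 F [-1.4  1.6  9.8] q [-0.02  0.3   1.44 -0.1   1.38 -1.73]
shift [0.0004 0.0006 0.0022] turn [-0.0018  0.0029 -0.0001]
```

{"api": "jog_arm", "payload": {"steps": [[0.93,0,0,0,0,0,0],[0.88,0,0,0,0,0,0],[0.86,0,0,0,0,0,0],[0.86,0,0,-0.02,0,0,0],[0.86,0,0,-0.06,0,0,0]]}}

```text
t: 10.68
tool_pos: [0.6487, 0.0062, 0.2125]
orientation: [-0.24, 3.121, -0.158]
force: [0.1, 0.6, 0.3]
opening: 0.0131
```

Run:
```python
from m import *
go([.486,.3225,.27],Rt(np.radians(-2.6)))
c=snap('side','s9.png');d=snap('top','t9.png')
a=cv2.imread('pics/t9.png')[120:240,230:330];b=cv2.imread('pics/s9.png')[130:260,200:320]
cv2.imwrite('pics/x9.png',cv2.hconcat([cv2.resize(a,(390,468)),cv2.resize(b,(400,468))]))
```

```text
t 10.68 pos [0.6487 0.0062 0.2125] op 0.0131 F [0.1 0.6 0.3] q [-0.01  0.26  1.38 -0.1   1.48 -1.73]
shift [ 0.1124  0.33   -0.0912] turn [-0.1009  0.0092  0.1988]
```

View pics/x9.png

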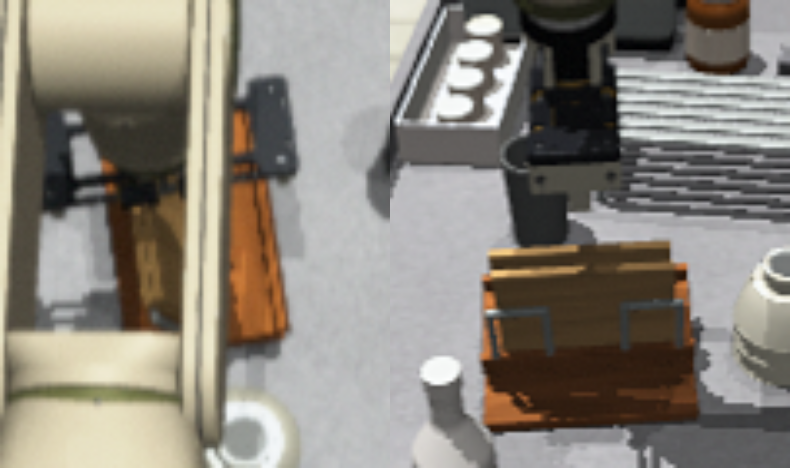

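{"api": "jog_arm", "payload": {"steps": [[0.72,0.03,0.05,-0.06,0,0,0.05],[0.72,0.07,0.11,-0.09,-0.03,0,0.1],[0.72,0.1,0.17,-0.09,-0.06,0.005,0.15],[0.72,0.112,0.23,-0.09,-0.1,0.009,0.2],[0.72,0.112,0.29,-0.09,-0.1,0.009,0.2]]}}

```text
t: 11.4
tool_pos: [0.5041, 0.2524, 0.2833]
orientation: [0.075, 3.124, 0.001]
force: [0.9, 1.2, -0.4]
opening: 0.0259
```

Run:
```python
from m import *
go([.4863,.3225,.145],Rt(np.radians(-2.6)))
c=snap('side','s10.png');d=snap('top','t10.png')
a=cv2.imread('pics/t10.png')[120:240,230:330];b=cv2.imread('pics/s10.png')[130:260,200:320]
cv2.imwrite('pics/x10.png',cv2.hconcat([cv2.resize(a,(390,468)),cv2.resize(b,(400,468))]))
```

```text
t 11.4 pos [0.5041 0.2524 0.2833] op 0.0259 F [ 0.9  1.2 -0.4] q [ 0.38  0.    1.53 -0.01  1.59 -1.15]
shift [0.0235 0.069  0.1381] turn [ 0.0012  0.0167 -0.0027]
```

View pics/x10.png

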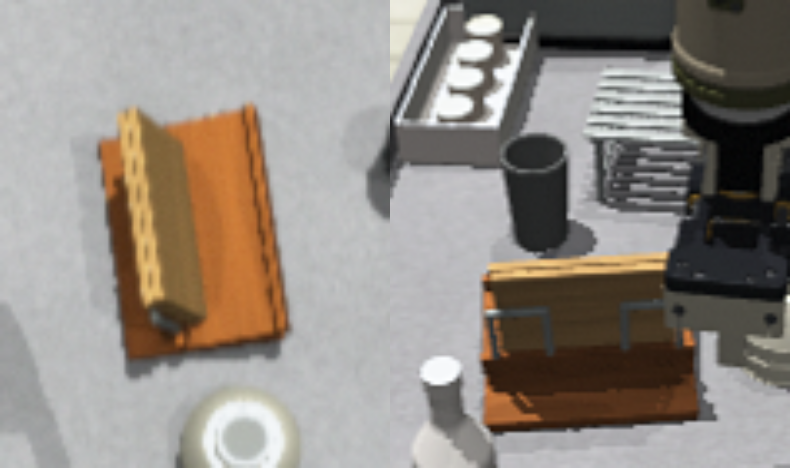

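{"api": "jog_arm", "payload": {"steps": [[0.72,0.0235,0.05,0,0,0.017,0],[0.72,0.0235,0.069,0.02,0,0.017,0],[0.72,0.0235,0.069,0.06,0,0.017,0],[0.72,0.0235,0.069,0.09,0,0.017,0],[0.72,0.0235,0.069,0.09,0,0.017,0]]}}

```text
t: 12.12
tool_pos: [0.4815, 0.3247, 0.1882]
orientation: [-0.064, -3.133, 0.003]
force: [-0.6, 0.8, 0.6]
opening: 0.0259
```

Run:
```python
from m import *
go([.4863,.3225,.145],Rt(np.radians(-2.6)))
```

```text
t 12.12 pos [0.4815 0.3247 0.1882] op 0.0259 F [-0.6  0.8  0.6] q [ 0.5   0.11  1.59  0.    1.45 -1.03]
shift [-0.0053 -0.0019  0.0432] turn [-0.0019 -0.0083  0.0048]
```

{"api": "jog_arm", "payload": {"steps": [[0.72,-0.004,-0.002,0.02,0,-0.006,0.004],[0.72,-0.004,-0.002,0.043,0,-0.006,0.004],[0.72,-0.004,-0.002,0.043,0,-0.006,0.004],[1,-0.004,-0.002,0.043,0,-0.006,0.004],[1,-0.004,-0.002,0.043,0,-0.006,0.004]]}}

```text
t: 12.75
tool_pos: [0.4861, 0.3229, 0.1472]
orientation: [0.07, 3.141, -0.001]
force: [-0.0, -0.4, 0.0]
opening: 0.0104
```

{"api": "jog_arm", "payload": {"steps": [[1,0,0,0,0,0,0],[1,0,0,-0.02,0,0,0],[1,0,0,-0.06,0,0,0],[1,0,0,-0.12,0,0,0],[1,0,0,-0.14,0,0,0]]}}

```text
t: 13.38
tool_pos: [0.4877, 0.3239, 0.2939]
orientation: [0.07, 3.133, 0.006]
force: [0.1, 1.2, -0.5]
opening: 0.0086
```

Run:
```python
from m import *
p,M=put(0,-.026,.003,.1)
print(p);p[2]+=.13
go(p,M)
```

```text
[ 0.6519 -0.0081  0.157 ]
t 13.38 pos [0.4877 0.3239 0.2939] op 0.0086 F [ 0.1  1.2 -0.5] q [ 0.5   0.07  1.45 -0.    1.62 -1.03]
shift [-0.1787 -0.3245  0.007 ] turn [ 0.1028 -0.0021 -0.1983]
```

{"api": "jog_arm", "payload": {"steps": [[1,0,-0.05,-0.03,0,0,0],[1,0,-0.11,-0.04,0.03,0,-0.05],[1,-0.02,-0.17,-0.04,0.06,0,-0.1],[1,-0.05,-0.23,-0.04,0.103,-0.002,-0.2],[1,-0.09,-0.28,-0.03,0.103,-0.002,-0.2]]}}

```text
t: 14.0
tool_pos: [0.5612, 0.0448, 0.326]
orientation: [-0.246, 3.118, -0.157]
force: [0.9, 1.7, -1.3]
opening: 0.0088
```

Run:
```python
from m import *
p,M=put(0,-.026,.003,.1);p[2]+=.06
go(p,M)
```

```text
t 14.0 pos [0.5612 0.0448 0.326 ] op 0.0088 F [ 0.9  1.7 -1.3] q [ 0.05  0.    1.46 -0.1   1.67 -1.69]
shift [-0.081  -0.0552  0.1153] turn [-0.0009  0.0023  0.0039]
```

{"api": "jog_arm", "payload": {"steps": [[1,-0.04,-0.04,0,0,0.002,0.004],[1,-0.081,-0.055,0.01,0,0.002,0.004],[1,-0.081,-0.055,0.05,0,0.002,0.004],[1,-0.081,-0.055,0.09,0,0.002,0.004],[1,-0.081,-0.055,0.11,0,0.002,0.004]]}}

```text
t: 14.62
tool_pos: [0.6503, -0.0076, 0.2189]
orientation: [-0.24, 3.125, -0.157]
force: [-0.5, -0.5, -0.9]
opening: 0.0088
```

Run:
```python
from m import *
p,M=put(0,-.026,.004,.1)
go(p,M)
```

```text
t 14.62 pos [ 0.6503 -0.0076  0.2189] op 0.0088 F [-0.5 -0.5 -0.9] q [-0.04  0.26  1.37 -0.1   1.5  -1.75]
shift [-0.0017  0.0056  0.0607] turn [ 0.0001 -0.0044  0.0001]
```

{"api": "jog_arm", "payload": {"steps": [[1,-0.002,0.005,0.02,0,-0.004,0],[1,-0.002,0.006,0.04,0,-0.004,0],[1,-0.002,0.006,0.055,0,-0.004,0],[1,-0.002,0.006,0.06,0,-0.004,0],[1,-0.002,0.006,0.06,0,-0.004,0]]}}

```text
t: 15.25
tool_pos: [0.6521, -0.0074, 0.1589]
orientation: [-0.24, 3.121, -0.156]
force: [0.7, -1.4, -1.0]
opening: 0.0088
```

Run:
```python
from m import *
p,M=put(0,-.026,.0,.1)
go(p,M)
```

```text
t 15.25 pos [ 0.6521 -0.0074  0.1589] op 0.0088 F [ 0.7 -1.4 -1. ] q [-0.04  0.3   1.43 -0.1   1.39 -1.74]
shift [ 0.0004 -0.001   0.0049] turn [-0.     -0.0001 -0.0001]
```

{"api": "jog_arm", "payload": {"steps": [[1,0,-0.001,0.002,0,0,0],[1,0,-0.001,0.003,0,0,0],[1,0,-0.001,0.004,0,0,0],[1,0,-0.001,0.005,0,0,0]]}}

```text
t: 15.75
tool_pos: [0.6537, -0.0088, 0.1569]
orientation: [-0.24, 3.117, -0.157]
force: [-2.8, 1.6, 14.0]
opening: 0.0091
```

Run:
```python
from m import *
p,M=put(0,-.026,.0,.1)
go(p,M)
```

```text
t 15.75 pos [ 0.6537 -0.0088  0.1569] op 0.0091 F [-2.8  1.6 14. ] q [-0.04  0.3   1.43 -0.1   1.38 -1.74]
shift [0.0017 0.0004 0.0028] turn [-0.0008  0.0035 -0.0003]
```

{"api": "jog_arm", "payload": {"steps": [[0.93,0,0,0,0,0,0],[0.88,0,0,0,0,0,0],[0.86,0,0,0,0,0,0],[0.86,0,0,-0.02,0,0,0],[0.86,0,0,-0.06,0,0,0]]}}

```text
t: 16.38
tool_pos: [0.6513, -0.0029, 0.2159]
orientation: [-0.24, 3.121, -0.156]
force: [1.1, -0.8, 0.9]
opening: 0.0129
```

Run:
```python
from m import *
go([.4998,.3668,.27],Rt(np.radians(-2.6)))
```

```text
t 16.38 pos [ 0.6513 -0.0029  0.2159] op 0.0129 F [ 1.1 -0.8  0.9] q [-0.03  0.26  1.37 -0.1   1.49 -1.75]
shift [ 0.0933  0.3811 -0.0926] turn [-0.0998  0.0096  0.1985]
```

{"api": "jog_arm", "payload": {"steps": [[0.72,0.03,0.05,-0.06,0,0,0.05],[0.72,0.07,0.11,-0.09,-0.03,0,0.1],[0.72,0.09,0.17,-0.09,-0.06,0.005,0.15],[0.72,0.093,0.23,-0.09,-0.1,0.009,0.2],[0.72,0.093,0.29,-0.09,-0.1,0.009,0.2]]}}

```text
t: 17.0
tool_pos: [0.5191, 0.2527, 0.2813]
orientation: [0.076, 3.137, 0.003]
force: [1.7, -0.5, -0.3]
opening: 0.0255
```

Run:
```python
from m import *
go([.4998,.3668,.19],Rt(np.radians(-2.6)))
c=snap('side','s11.png');d=snap('top','t11.png')
a=cv2.imread('pics/t11.png')[120:240,230:330];b=cv2.imread('pics/s11.png')[130:260,200:320]
cv2.imwrite('pics/x11.png',cv2.hconcat([cv2.resize(a,(390,468)),cv2.resize(b,(400,468))]))
```

```text
t 17.0 pos [0.5191 0.2527 0.2813] op 0.0255 F [ 1.7 -0.5 -0.3] q [ 0.36  0.05  1.49  0.    1.6  -1.16]
shift [0.0251 0.1128 0.0915] turn [ 0.0021  0.0037 -0.0033]
```

View pics/x11.png

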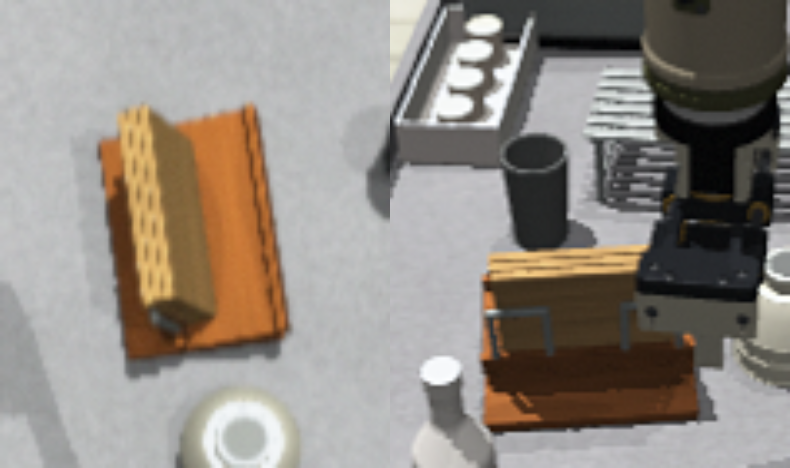

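Three boards are flush on the stand. Now the fourth.

{"api": "jog_arm", "payload": {"steps": [[0.72,0.015,0.06,0,0,0,0],[0.72,0.025,0.113,0,0,0.004,-0.003],[0.72,0.025,0.113,0.03,0,0.004,-0.003],[0.72,0.025,0.113,0.06,0,0.004,-0.003],[0.72,0.025,0.113,0.06,0,0.004,-0.003]]}}

```text
t: 17.73
tool_pos: [0.4958, 0.3698, 0.2181]
orientation: [-0.059, -3.134, -0.0]
force: [-0.1, -0.1, 0.5]
opening: 0.0261
```

Run:
```python
from m import *
go([.4998,.3668,.145],Rt(np.radians(-2.6)))
```

```text
t 17.73 pos [0.4958 0.3698 0.2181] op 0.0261 F [-0.1 -0.1  0.5] q [ 0.56  0.19  1.45  0.    1.51 -0.98]
shift [-0.0046 -0.0028  0.073 ] turn [-0.0001 -0.007   0.0076]
```

{"api": "jog_arm", "payload": {"steps": [[0.72,-0.003,-0.003,0.03,0,-0.006,0.007],[0.72,-0.003,-0.003,0.06,0,-0.006,0.007],[0.72,-0.003,-0.003,0.073,0,-0.006,0.007],[0.72,-0.003,-0.003,0.073,0,-0.006,0.007],[1,-0.003,-0.003,0.073,0,-0.006,0.007]]}}

```text
t: 18.35
tool_pos: [0.4992, 0.3672, 0.1472]
orientation: [0.07, 3.139, 0.002]
force: [0.4, 0.3, 0.5]
opening: 0.0204
```

{"api": "jog_arm", "payload": {"steps": [[1,0,0,0,0,0,0],[1,0,0,0,0,0,0],[1,0,0,-0.03,0,0,0],[1,0,0,-0.09,0,0,0],[1,0,0,-0.14,0,0,0]]}}

```text
t: 18.98
tool_pos: [0.4989, 0.3669, 0.2893]
orientation: [0.07, 3.139, 0.002]
force: [1.2, -0.0, -1.5]
opening: 0.0091
```

Run:
```python
from m import *
p,M=put(0,-.0355,.003,.1)
print(p);p[2]+=.13
go(p,M)
```

```text
[ 0.6533 -0.0171  0.1598]
t 18.98 pos [0.4989 0.3669 0.2893] op 0.0091 F [ 1.2 -0.  -1.5] q [ 0.55  0.16  1.35  0.    1.63 -0.97]
shift [-0.1714 -0.3768 -0.0008] turn [ 0.1011 -0.0082 -0.1982]
```

{"api": "jog_arm", "payload": {"steps": [[1,0,-0.06,-0.03,0,0,0],[1,0,-0.12,-0.04,0.03,0,-0.05],[1,0,-0.18,-0.04,0.06,0,-0.1],[1,-0.02,-0.24,-0.04,0.101,-0.008,-0.2],[1,-0.05,-0.3,-0.04,0.101,-0.008,-0.2]]}}

```text
t: 19.6
tool_pos: [0.5326, 0.0695, 0.3294]
orientation: [-0.247, 3.12, -0.157]
force: [1.9, 0.4, -1.3]
opening: 0.0093
```

Run:
```python
from m import *
p,M=put(0,-.0355,.003,.1);p[2]+=.06
go(p,M)
```

```text
t 19.6 pos [0.5326 0.0695 0.3294] op 0.0093 F [ 1.9  0.4 -1.3] q [ 0.1  -0.06  1.51 -0.1   1.68 -1.64]
shift [-0.1054 -0.093   0.1196] turn [-0.0003  0.0009  0.0046]
```

{"api": "jog_arm", "payload": {"steps": [[1,-0.02,-0.06,0,0,0,0.004],[1,-0.07,-0.093,0,0,0,0.004],[1,-0.105,-0.093,0.03,0,0,0.004],[1,-0.105,-0.093,0.07,0,0,0.004],[1,-0.105,-0.093,0.11,0,0,0.004]]}}

```text
t: 20.23
tool_pos: [0.6528, -0.0164, 0.2275]
orientation: [-0.241, 3.121, -0.156]
force: [0.2, 0.2, -1.6]
opening: 0.009
```

Run:
```python
from m import *
p,M=put(0,-.0355,.004,.1)
go(p,M)
```

```text
t 20.23 pos [ 0.6528 -0.0164  0.2275] op 0.009 F [ 0.2  0.2 -1.6] q [-0.05  0.26  1.35 -0.1   1.51 -1.77]
shift [-0.0003  0.0062  0.0664] turn [-0.      0.      0.0005]
```

{"api": "jog_arm", "payload": {"steps": [[1,0,0.005,0.025,0,0,0],[1,0,0.006,0.05,0,0,0],[1,0,0.006,0.062,0,0,0],[1,0,0.006,0.066,0,0,0],[1,0,0.006,0.067,0,0,0]]}}

```text
t: 20.85
tool_pos: [0.6535, -0.0172, 0.1616]
orientation: [-0.241, 3.119, -0.156]
force: [-3.9, 0.1, 5.3]
opening: 0.0089
```

Run:
```python
from m import *
p,M=put(0,-.0355,.0,.1)
go(p,M)
```

```text
t 20.85 pos [ 0.6535 -0.0172  0.1616] op 0.0089 F [-3.9  0.1  5.3] q [-0.05  0.3   1.43 -0.1   1.39 -1.76]
shift [ 0.0002 -0.0003  0.0048] turn [-0.0004  0.0015  0.0003]
```

{"api": "jog_arm", "payload": {"steps": [[1,0,0,0.002,0,0,0],[0.93,0,0,0.002,0,0,0],[0.86,0,0,0.002,0,0,0],[0.86,0,0,-0.02,0,0,0],[0.86,0,0,-0.06,0,0,0]]}}

```text
t: 21.48
tool_pos: [0.6514, -0.0113, 0.2199]
orientation: [-0.241, 3.123, -0.156]
force: [0.1, -0.1, -0.7]
opening: 0.0134
```

Run:
```python
from m import *
go([.4667,-.0565,.25])
```

```text
t 21.48 pos [ 0.6514 -0.0113  0.2199] op 0.0134 F [ 0.1 -0.1 -0.7] q [-0.04  0.26  1.36 -0.1   1.5  -1.76]
shift [ 0.1895 -0.0192 -0.0279] turn [0. 0. 0.]
```

Run:
```python
from m import *
go([.4667,-.0565,.22],Rt(np.radians(-8)))
```

```text
t 21.48 pos [ 0.6514 -0.0113  0.2199] op 0.0134 F [ 0.1 -0.1 -0.7] q [-0.04  0.26  1.36 -0.1   1.5  -1.76]
shift [ 0.1895 -0.0163  0.0019] turn [-0.0993  0.0127  0.2933]
```

{"api": "jog_arm", "payload": {"steps": [[0.86,0.02,0,-0.05,0,0,0.05],[0.3,0.08,-0.005,-0.05,-0.05,0.005,0.15],[0.25,0.14,-0.012,-0.03,-0.099,0.013,0.25],[0.25,0.19,-0.016,0.002,-0.099,0.013,0.293],[0.25,0.19,-0.016,0.002,-0.099,0.013,0.293]]}}

```text
t: 22.1
tool_pos: [0.4599, -0.0563, 0.2142]
orientation: [-0.222, -3.124, -0.001]
force: [0.4, 0.0, 0.5]
opening: 0.0484
```

Run:
```python
from m import *
go([.4667,-.0565,.100],Rt(np.radians(-8)))
c=snap('side','s12.png');d=snap('top','t12.png')
a=cv2.imread('pics/t12.png')[120:240,230:330];b=cv2.imread('pics/s12.png')[130:260,200:320]
cv2.imwrite('pics/x12.png',cv2.hconcat([cv2.resize(a,(390,468)),cv2.resize(b,(400,468))]))
```

```text
t 22.1 pos [ 0.4599 -0.0563  0.2142] op 0.0484 F [0.4 0.  0.5] q [-0.23 -0.23  1.87 -0.    1.51 -1.66]
shift [-0.0079  0.0007  0.1141] turn [ 0.0002 -0.0102 -0.0022]
```

View pics/x12.png

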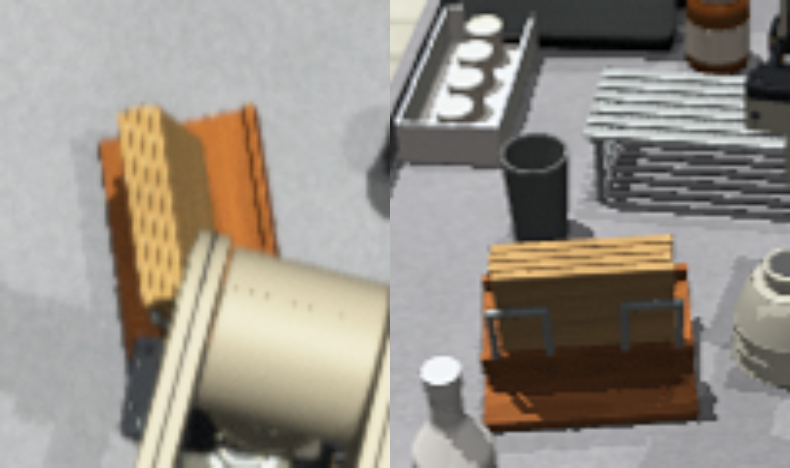

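{"api": "jog_arm", "payload": {"steps": [[0.25,-0.007,0.001,0,0,-0.008,-0.002],[0.25,-0.007,0.001,0.04,0,-0.008,-0.002],[0.25,-0.007,0.001,0.08,0,-0.008,-0.002],[0.25,-0.007,0.001,0.1,0,-0.008,-0.002],[0.25,-0.007,0.001,0.1,0,-0.008,-0.002]]}}

```text
t: 22.82
tool_pos: [0.4745, -0.0562, 0.12]
orientation: [0.214, 3.126, -0.001]
force: [0.5, -0.2, 0.5]
opening: 0.0692
```

Run:
```python
from m import *
go([.4667,-.0565,.100],Rt(np.radians(-8)))
c=snap('side','s13.png')
b=cv2.imread('pics/s13.png')[150:260,270:370]
cv2.imwrite('pics/x13.png',cv2.resize(b,None,fx=5,fy=5))
```

```text
t 22.82 pos [ 0.4745 -0.0562  0.12  ] op 0.0692 F [ 0.5 -0.2  0.5] q [-0.23 -0.13  1.96  0.    1.3  -1.66]
shift [ 0.0078 -0.0013  0.0199] turn [-0.0002  0.0083  0.0029]
```

View pics/x13.png

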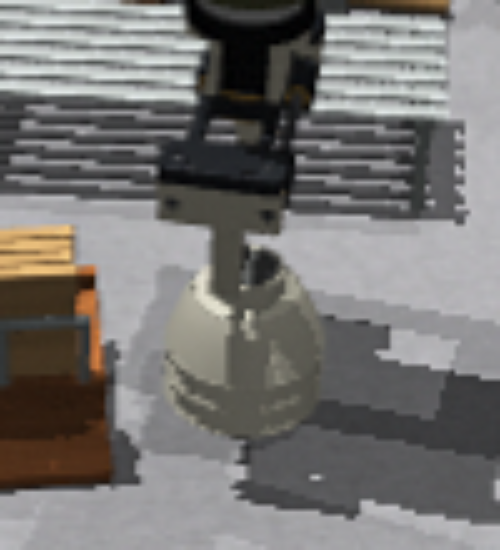

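{"api": "jog_arm", "payload": {"steps": [[0.25,0.007,-0.001,0.005,0,0.007,0.003],[0.25,0.007,-0.001,0.015,0,0.007,0.003],[0.25,0.007,-0.001,0.02,0,0.007,0.003],[0.25,0.007,-0.001,0.02,0,0.007,0.003]]}}

```text
t: 23.38
tool_pos: [0.4678, -0.0565, 0.1007]
orientation: [0.219, 3.132, -0.001]
force: [-0.4, 0.4, 0.4]
opening: 0.0697
```

Run:
```python
from m import *
go([.4667,-.0565,.100],Rt(np.radians(-8)))
```

```text
t 23.38 pos [ 0.4678 -0.0565  0.1007] op 0.0697 F [-0.4  0.4  0.4] q [-0.23 -0.12  1.99 -0.    1.27 -1.66]
shift [ 0.0011 -0.0002  0.0007] turn [-0.0003  0.0023 -0.0003]
```

{"api": "jog_arm", "payload": {"steps": [[0.45,0.001,0,0.001,0,0.002,0],[0.6,0.001,0,0.001,0,0.002,0],[0.6,0.001,0,0.001,0,0.002,0],[0.6,0.001,0,0.001,0,0.002,0],[0.6,0.001,0,-0.01,0,0,0]], "force": 25}}

```text
t: 24.0
tool_pos: [0.4658, -0.0561, 0.1099]
orientation: [-0.22, -3.134, -0.0]
force: [0.5, 0.0, -1.9]
opening: 0.0475
```

{"api": "jog_arm", "payload": {"steps": [[0.6,0,0,-0.02,0,0,0],[0.6,0,0,-0.06,0,0,0],[0.6,0,0,-0.1,0,0,0],[0.6,0,0,-0.1,0,0,0]]}}

```text
t: 24.5
tool_pos: [0.4681, -0.0565, 0.2143]
orientation: [0.219, 3.127, -0.002]
force: [-0.4, 0.0, -2.9]
opening: 0.0474
```

```bash
cat >> m.py <<'E'
RC=np.array([.508,-.325,0])
def spot(x,z):
    a=np.radians(-2.5);return RC+[x*np.cos(a),x*np.sin(a),z]
E
python3 - <<'E'
from m import *
go(spot(.118,.230),Rt(np.radians(-8)))
c=snap('side','s14.png');snap('top','t14.png')
a=cv2.imread('pics/t14.png')[150:290,230:410]
b=cv2.imread('pics/s14.png')[120:260,250:370]
cv2.imwrite('pics/x14.png',cv2.hconcat([cv2.resize(a,(450,350)),cv2.resize(b,(300,350))]))
E
```

```text
t 24.5 pos [ 0.4681 -0.0565  0.2143] op 0.0474 F [-0.4  0.  -2.9] q [-0.23 -0.22  1.86  0.    1.49 -1.66]
shift [-0.1945 -0.2489 -0.0142] turn [-0.0006  0.0072 -0.0003]
```

View pics/x14.png

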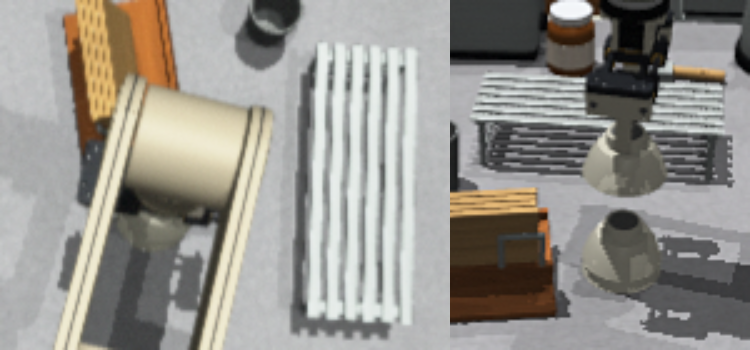

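{"api": "jog_arm", "payload": {"steps": [[0.6,-0.04,-0.045,-0.014,0,0,0],[0.6,-0.08,-0.09,-0.014,0,0,0],[0.6,-0.12,-0.14,-0.014,0,0,0],[0.6,-0.16,-0.19,-0.014,0,0,0],[0.6,-0.194,-0.249,-0.014,0,0.007,0]]}}

```text
t: 25.22
tool_pos: [0.6199, -0.3225, 0.2207]
orientation: [-0.218, -3.124, -0.004]
force: [1.4, -0.2, -1.2]
opening: 0.0473
```

Run:
```python
from m import *
go(spot(.118,.165),Rt(np.radians(-8)))
```

```text
t 25.23 pos [ 0.6199 -0.3225  0.2207] op 0.0473 F [ 1.4 -0.2 -1.2] q [-0.55  0.41  1.18 -0.    1.56 -1.98]
shift [-0.0075 -0.0068  0.0557] turn [ 0.0019 -0.0102  0.0003]
```

{"api": "jog_arm", "payload": {"steps": [[0.6,-0.006,-0.007,0.02,0.002,-0.008,0],[0.6,-0.006,-0.007,0.04,0.002,-0.008,0],[0.6,-0.006,-0.007,0.055,0.002,-0.008,0],[0.6,-0.006,-0.007,0.055,0.002,-0.008,0]]}}

```text
t: 25.72
tool_pos: [0.6231, -0.3282, 0.1633]
orientation: [-0.217, -3.128, -0.003]
force: [0.1, 0.6, -3.1]
opening: 0.0475
```

Run:
```python
from m import *
go(spot(.118,.145),Rt(np.radians(-8)))
```

```text
t 25.73 pos [ 0.6231 -0.3282  0.1633] op 0.0475 F [ 0.1  0.6 -3.1] q [-0.56  0.45  1.23 -0.    1.46 -1.99]
shift [-0.0031 -0.0016  0.0183] turn [ 0.0017 -0.0059  0.0014]
```

{"api": "jog_arm", "payload": {"steps": [[0.6,-0.002,-0.002,0.01,0.002,-0.006,0.001],[0.6,-0.002,-0.002,0.015,0.002,-0.006,0.001],[0.6,-0.002,-0.002,0.018,0.002,-0.006,0.001],[0.6,-0.002,-0.002,0.018,0.002,-0.006,0.001]]}}

```text
t: 26.22
tool_pos: [0.6247, -0.3305, 0.1454]
orientation: [0.218, 3.134, -0.001]
force: [0.2, 1.3, -2.8]
opening: 0.0473
```

Run:
```python
from m import *
go(spot(.118,.145),Rt(np.radians(-8)))
```

```text
t 26.23 pos [ 0.6247 -0.3305  0.1454] op 0.0473 F [ 0.2  1.3 -2.8] q [-0.56  0.47  1.25 -0.    1.43 -1.99]
shift [-0.0011  0.0005  0.0004] turn [-0.0004  0.0001  0.0005]
```

{"api": "jog_arm", "payload": {"steps": [[0.6,0,0,0.002,0,0,0],[0.6,0,0,0.003,0,0,0],[0.6,0,0,0.003,0,0,0]]}}

```text
t: 26.6
tool_pos: [0.6251, -0.3307, 0.1449]
orientation: [0.218, 3.132, -0.002]
force: [-5.0, 2.9, 7.8]
opening: 0.0476
```

Contact; release and go up.

{"api": "jog_arm", "payload": {"steps": [[0.5,0,0,0,0,0,0],[0.4,0,0,0,0,0,0],[0.25,0,0,0,0,0,0],[0.25,0,0,-0.03,0,0,0],[0.25,0,0,-0.08,0,0,0]]}}

```text
t: 27.22
tool_pos: [0.6237, -0.3298, 0.2226]
orientation: [-0.218, -3.131, -0.002]
force: [1.0, 0.4, 0.1]
opening: 0.0695
```

Run:
```python
from m import *
go([.467,-.0565,.2],Rt(np.radians(-8)))
```

```text
t 27.23 pos [ 0.6237 -0.3298  0.2226] op 0.0695 F [1.  0.4 0.1] q [-0.56  0.43  1.16 -0.    1.56 -1.99]
shift [0.193  0.2489 0.0235] turn [ 0.0011 -0.0032  0.0004]
```

Run:
```python
from m import *
c=snap('side','s15.png');snap('top','t15.png')
a=cv2.imread('pics/t15.png')[150:290,250:410]
b=cv2.imread('pics/s15.png')[120:260,220:380]
cv2.imwrite('pics/x15.png',cv2.hconcat([cv2.resize(a,(400,350),interpolation=2),cv2.resize(b,(400,350),interpolation=2)]))
A=cv2.resize(cv2.imread('pics/t15.png')[212:257,270:315],None,fx=9,fy=9,interpolation=2);B=cv2.resize(cv2.imread('pics/s15.png')[195:240,297:342],None,fx=9,fy=9,interpolation=2)
cv2.imwrite('pics/b15.png',cv2.hconcat([A,B])[:, :800])
```

```text
(no output)
```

View pics/x15.png

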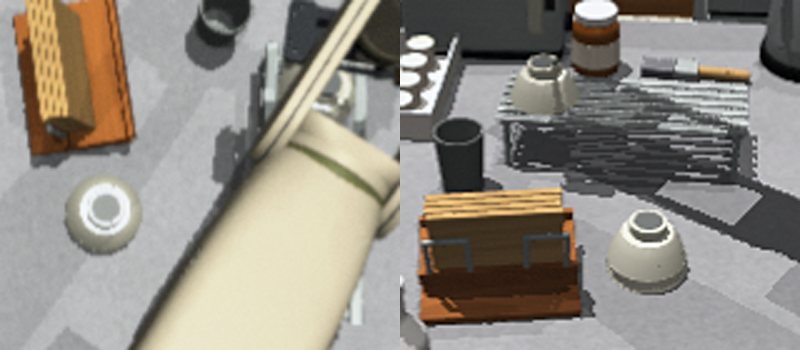

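View pics/b15.png

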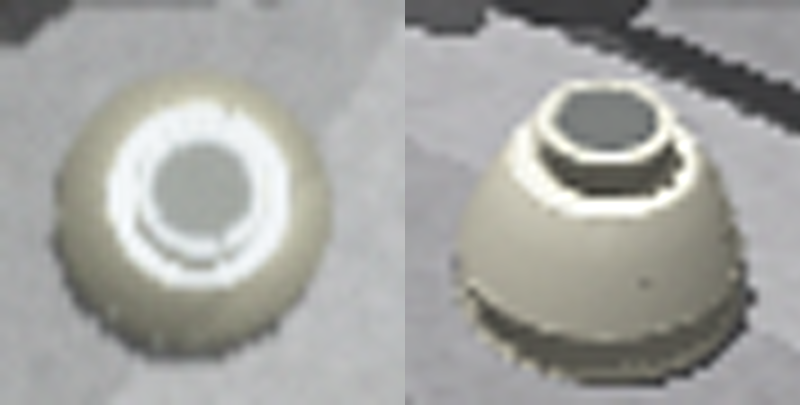

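{"api": "jog_arm", "payload": {"steps": [[0.25,0.03,0.03,0,0,0,0],[0.25,0.07,0.08,0,0,0,0],[0.25,0.11,0.13,0,0,0,0],[0.25,0.15,0.19,0.01,0,0,0],[0.25,0.19,0.24,0.02,0,-0.003,0]]}}

```text
t: 27.95
tool_pos: [0.4801, -0.0802, 0.2119]
orientation: [0.218, 3.118, -0.01]
force: [0.3, 1.2, 0.3]
opening: 0.0699
```

Run:
```python
from m import *
go([.467,-.0568,.1],Rt(np.radians(-8)))
```

```text
t 27.95 pos [ 0.4801 -0.0802  0.2119] op 0.0699 F [0.3 1.2 0.3] q [-0.27 -0.19  1.84 -0.    1.47 -1.7 ]
shift [0.018  0.022  0.1115] turn [-0.0056  0.0166  0.0002]
```

{"api": "jog_arm", "payload": {"steps": [[0.25,0.016,0.022,0.02,-0.005,0.014,0],[0.25,0.016,0.022,0.06,-0.005,0.014,0],[0.25,0.016,0.022,0.1,-0.005,0.014,0],[0.25,0.016,0.022,0.11,-0.005,0.014,0],[0.25,0.016,0.022,0.11,-0.005,0.014,0]]}}

```text
t: 28.58
tool_pos: [0.4689, -0.0572, 0.1016]
orientation: [0.219, 3.132, -0.001]
force: [-0.1, -0.2, 0.0]
opening: 0.07
```

Run:
```python
from m import *
go([.467,-.0568,.0795],Rt(np.radians(-8)))
```

```text
t 28.57 pos [ 0.4689 -0.0572  0.1016] op 0.07 F [-0.1 -0.2  0. ] q [-0.23 -0.12  1.98 -0.    1.27 -1.66]
shift [0.0019 0.0001 0.0221] turn [-0.0005  0.0018  0.0001]
```

{"api": "jog_arm", "payload": {"steps": [[0.25,0.002,0,0.015,0,0.002,0],[0.25,0.002,0,0.022,0,0.002,0],[0.25,0.002,0,0.022,0,0.002,0],[0.45,0.002,0,0.022,0,0.002,0],[0.6,0.002,0,0.022,0,0.002,0]]}}

```text
t: 29.2
tool_pos: [0.4673, -0.0569, 0.08]
orientation: [0.219, 3.133, -0.001]
force: [-0.2, -0.0, -0.0]
opening: 0.0544
```

{"api": "jog_arm", "payload": {"steps": [[0.6,0,0,0,0,0,0],[0.6,0,0,0,0,0,0],[0.6,0,0,-0.015,0,0,0],[0.6,0,0,-0.05,0,0,0],[0.6,0,0,-0.1,0,0,0]]}}

```text
t: 29.82
tool_pos: [0.466, -0.0566, 0.1805]
orientation: [-0.219, -3.131, 0.0]
force: [1.8, 0.2, -1.6]
opening: 0.0473
```

Run:
```python
from m import *
go(spot(0,.225),Rt(np.radians(-8)))
```

```text
t 29.82 pos [ 0.466  -0.0566  0.1805] op 0.0473 F [ 1.8  0.2 -1.6] q [-0.23 -0.2   1.9  -0.    1.44 -1.66]
shift [-0.0789 -0.2599 -0.0446] turn [-0.0003 -0.0025  0.    ]
```

{"api": "jog_arm", "payload": {"steps": [[0.6,-0.01,-0.03,-0.03,0,0,0],[0.6,-0.03,-0.08,-0.045,0,0,0],[0.6,-0.05,-0.14,-0.045,0,0,0],[0.6,-0.07,-0.2,-0.045,0,0,0],[0.6,-0.079,-0.26,-0.045,0,0,0]]}}

```text
t: 30.45
tool_pos: [0.5085, -0.3269, 0.2263]
orientation: [-0.218, -3.132, 0.001]
force: [1.1, 0.8, -2.1]
opening: 0.047
```

Run:
```python
from m import *
go(spot(0,.165),Rt(np.radians(-8)))
```

```text
t 30.45 pos [ 0.5085 -0.3269  0.2263] op 0.047 F [ 1.1  0.8 -2.1] q [-0.66  0.15  1.48 -0.    1.51 -2.09]
shift [0.0006 0.0019 0.0613] turn [-0.0004 -0.0016  0.0006]
```

{"api": "jog_arm", "payload": {"steps": [[0.6,0.001,0.002,0.02,0,0,0],[0.6,0.001,0.002,0.045,0,0,0],[0.6,0.001,0.002,0.065,0,0,0],[0.6,0.001,0.002,0.075,0,0,0],[0.6,0.001,0.002,0.078,0,0,0]]}}

```text
t: 31.08
tool_pos: [0.5076, -0.3242, 0.1479]
orientation: [-0.217, -3.132, -0.0]
force: [0.5, 0.1, -1.8]
opening: 0.0478
```

Run:
```python
from m import *
go(spot(0,.144),Rt(np.radians(-8)))
```

```text
t 31.07 pos [ 0.5076 -0.3242  0.1479] op 0.0478 F [ 0.5  0.1 -1.8] q [-0.65  0.19  1.58 -0.    1.38 -2.09]
shift [-0.0006 -0.0008  0.0039] turn [-0.     -0.0023  0.0013]
```

{"api": "jog_arm", "payload": {"steps": [[0.6,0,0,0.002,0,-0.002,0],[0.6,0,0,0.003,0,-0.002,0],[0.6,0,0,0.004,0,-0.002,0],[0.6,0,0,0.005,0,-0.002,0]]}}

```text
t: 31.58
tool_pos: [0.508, -0.3244, 0.1451]
orientation: [0.217, 3.133, -0.001]
force: [-6.4, 4.3, 12.9]
opening: 0.0475
```

{"api": "jog_arm", "payload": {"steps": [[0.5,0,0,0,0,0,0],[0.4,0,0,0,0,0,0],[0.25,0,0,0,0,0,0],[0.25,0,0,-0.03,0,0,0],[0.25,0,0,-0.08,0,0,0]]}}

```text
t: 32.2
tool_pos: [0.5067, -0.3234, 0.2234]
orientation: [-0.217, -3.131, -0.003]
force: [0.8, -0.8, -0.0]
opening: 0.0694
```

Run:
```python
from m import *
go([.467,-.0565,.2],Rt(np.radians(-8)))
c=snap('side','s16.png');snap('top','t16.png')
a=cv2.imread('pics/t16.png')[150:290,250:410]
b=cv2.imread('pics/s16.png')[120:260,220:380]
cv2.imwrite('pics/x16.png',cv2.hconcat([cv2.resize(a,(400,350),interpolation=2),cv2.resize(b,(400,350),interpolation=2)]))
A=cv2.resize(cv2.imread('pics/t16.png')[212:257,270:315],None,fx=9,fy=9,interpolation=2);B=cv2.resize(cv2.imread('pics/s16.png')[195:240,297:342],None,fx=9,fy=9,interpolation=2)
cv2.imwrite('pics/b16.png',cv2.hconcat([A,B])[:, :800])
```

```text
t 32.2 pos [ 0.5067 -0.3234  0.2234] op 0.0694 F [ 0.8 -0.8 -0. ] q [-0.65  0.14  1.49 -0.    1.51 -2.09]
shift [0.0761 0.2589 0.0241] turn [ 0.0018 -0.0033  0.0012]
```

View pics/x16.png

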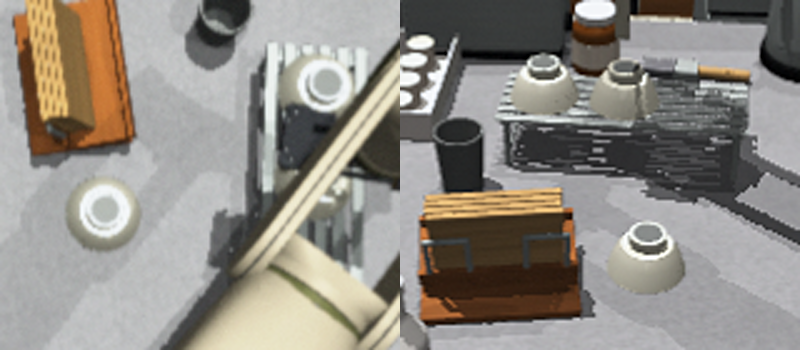

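View pics/b16.png

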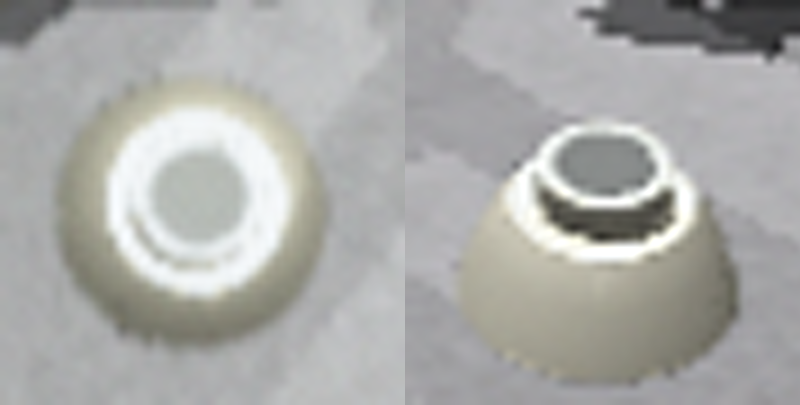

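{"api": "jog_arm", "payload": {"steps": [[0.25,0.01,0.04,0,0,0,0],[0.25,0.03,0.1,0,0,0,0],[0.25,0.05,0.16,0,0,0,0],[0.25,0.07,0.22,0.01,0,0,0],[0.25,0.076,0.259,0.03,0,-0.003,0]]}}

```text
t: 32.92
tool_pos: [0.4713, -0.0575, 0.2006]
orientation: [0.215, 3.119, -0.011]
force: [0.7, -0.6, -0.4]
opening: 0.0698
```

Run:
```python
from m import *
c=robot.read_camera('side')
print(onz(c,[(604-405)/9+297-.45,163/9+195-.45],.056))
go([.467,-.0568,.08],Rt(np.radians(-8)))
```

```text
[[ 0.4669 -0.0606  0.056 ]]
t 32.98 pos [ 0.4696 -0.0534  0.1968] op 0.07 F [-0.3  3.4 -1.9] q [-0.22 -0.21  1.89 -0.    1.46 -1.65]
shift [ 0.0034 -0.0034  0.1168] turn [-0.0026  0.0107  0.0036]
```

{"api": "jog_arm", "payload": {"steps": [[0.25,0.003,-0.004,0.04,-0.002,0.01,0.003],[0.25,0.003,-0.004,0.08,-0.002,0.01,0.003],[0.25,0.003,-0.004,0.11,-0.002,0.01,0.003],[0.25,0.003,-0.004,0.117,-0.002,0.01,0.003],[0.25,0.003,-0.004,0.117,-0.002,0.01,0.003]]}}

```text
t: 33.6
tool_pos: [0.4674, -0.0576, 0.0801]
orientation: [0.218, 3.134, -0.001]
force: [-0.4, 1.1, 0.9]
opening: 0.0696
```

Run:
```python
from m import *
go([.467,-.0575,.0595],Rt(np.radians(-8)))
```

```text
t 33.6 pos [ 0.4674 -0.0576  0.0801] op 0.0696 F [-0.4  1.1  0.9] q [-0.23 -0.09  2.   -0.    1.23 -1.66]
shift [0.0004 0.0001 0.0206] turn [-0.0007  0.0005  0.0004]
```

{"api": "jog_arm", "payload": {"steps": [[0.25,0,0,0.012,0,0,0],[0.25,0,0,0.0205,0,0,0],[0.25,0,0,0.0205,0,0,0],[0.45,0,0,0.0205,0,0,0],[0.6,0,0,0.0205,0,0,0]]}}

```text
t: 34.22
tool_pos: [0.4677, -0.0577, 0.0599]
orientation: [0.218, 3.133, -0.001]
force: [-0.1, -0.2, -0.1]
opening: 0.054
```

{"api": "jog_arm", "payload": {"steps": [[0.6,0,0,0,0,0,0],[0.6,0,0,0,0,0,0],[0.6,0,0,-0.02,0,0,0],[0.6,0,0,-0.08,0,0,0],[0.6,0,0,-0.14,0,0,0]]}}

```text
t: 34.85
tool_pos: [0.4666, -0.0574, 0.2007]
orientation: [-0.218, -3.133, 0.001]
force: [1.4, 0.6, -1.1]
opening: 0.0473
```

Run:
```python
from m import *
go(spot(-.117,.225),Rt(np.radians(-8)))
```

```text
t 34.85 pos [ 0.4666 -0.0574  0.2007] op 0.0473 F [ 1.4  0.6 -1.1] q [-0.23 -0.21  1.88 -0.    1.47 -1.66]
shift [ 0.0383 -0.2705 -0.0241] turn [-0.0006 -0.0009  0.0004]
```

{"api": "jog_arm", "payload": {"steps": [[0.6,0.01,-0.04,-0.024,0,0,0],[0.6,0.025,-0.1,-0.024,0,0,0],[0.6,0.038,-0.16,-0.024,0,0,0],[0.6,0.038,-0.22,-0.024,0,0,0],[0.6,0.038,-0.27,-0.024,0,0,0]]}}

```text
t: 35.48
tool_pos: [0.3906, -0.3215, 0.2248]
orientation: [-0.22, -3.133, 0.001]
force: [0.9, -0.2, -2.0]
opening: 0.0475
```

Run:
```python
from m import *
go(spot(-.117,.147),Rt(np.radians(-8)))
c=snap('side','s17.png');snap('top','t17.png')
a=cv2.imread('pics/t17.png')[150:290,250:410]
b=cv2.imread('pics/s17.png')[100:240,220:380]
cv2.imwrite('pics/x17.png',cv2.hconcat([cv2.resize(a,(400,350),interpolation=2),cv2.resize(b,(400,350),interpolation=2)]))
```

```text
t 35.48 pos [ 0.3906 -0.3215  0.2248] op 0.0475 F [ 0.9 -0.2 -2. ] q [-0.79 -0.12  1.76 -0.    1.51 -2.22]
shift [-0.0004  0.0017  0.0778] turn [-0.0007 -0.0008 -0.0006]
```

View pics/x17.png

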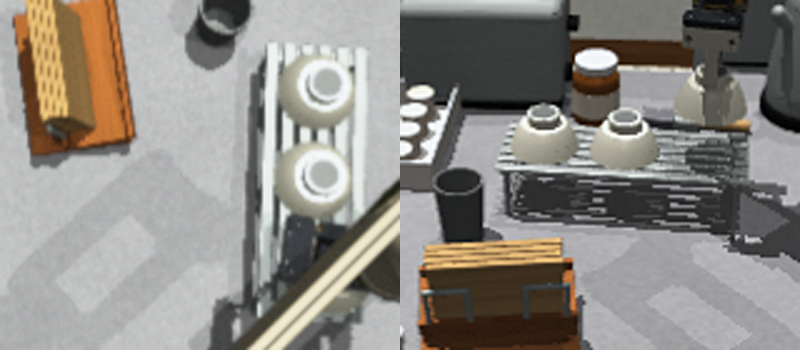

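{"api": "jog_arm", "payload": {"steps": [[0.6,0,0.002,0.02,0,0,0],[0.6,0,0.002,0.045,0,0,0],[0.6,0,0.002,0.065,0,0,0],[0.6,0,0.002,0.076,0,0,0],[0.6,0,0.002,0.078,0,0,0]]}}

```text
t: 36.2
tool_pos: [0.3898, -0.321, 0.1457]
orientation: [-0.225, -3.13, 0.001]
force: [-0.8, -0.2, -1.9]
opening: 0.0472
```

{"api": "jog_arm", "payload": {"steps": [[0.6,0,0,0.001,0,0,0],[0.6,0,0,0.002,0,0,0],[0.6,0,0,0.003,0,0,0],[0.6,0,0,0.004,0,0,0]]}}

```text
t: 36.7
tool_pos: [0.3903, -0.3214, 0.1449]
orientation: [-0.225, -3.132, 0.003]
force: [-10.4, 9.7, 23.5]
opening: 0.0473
```

{"api": "jog_arm", "payload": {"steps": [[0.6,0,0,-0.001,0,0,0],[0.45,0,0,-0.001,0,0,0],[0.25,0,0,-0.001,0,0,0],[0.25,0,0,-0.03,0,0,0],[0.25,0,0,-0.08,0,0,0]]}}

```text
t: 37.33
tool_pos: [0.3892, -0.3201, 0.2233]
orientation: [-0.225, -3.128, -0.003]
force: [0.9, -0.8, -0.1]
opening: 0.0689
```

{"api": "jog_arm", "payload": {"steps": [[0.25,0,0.05,-0.1,0,0,0],[0.25,0,0.11,-0.1,0,0,0],[0.25,0,0.17,-0.1,0,0,0],[0.25,0,0.22,-0.1,0,0,0],[0.25,0,0.27,-0.1,0,0,0]]}}

```text
t: 37.95
tool_pos: [0.4285, -0.0515, 0.3242]
orientation: [-0.226, -3.129, -0.002]
force: [0.7, -0.8, -0.4]
opening: 0.0695
```

{"api": "jog_arm", "payload": {"steps": [[0.25,0,0.06,0,0,0,0],[0.25,0,0.12,0,0,0,0],[0.25,0,0.17,0,0,0,0],[0.25,0,0.17,0,0,0,0]]}}

```text
t: 38.45
tool_pos: [0.4526, 0.1198, 0.3239]
orientation: [-0.218, -3.129, -0.003]
force: [-0.3, -0.3, -0.3]
opening: 0.0697
```

Run:
```python
from m import *
c=snap('top','t18.png');snap('side','s18.png')
im=c['image'].astype(int)
m=np.zeros(im.shape[:2],np.uint8)
a=cv2.imread('pics/t18.png')[155:285,340:410];cv2.imwrite('pics/x18.png',cv2.resize(a,None,fx=4.5,fy=4.5,interpolation=2))
print(riser(c))
for x in(.118,0,-.117):print(x,proj(c,[spot(x,.143)]))
```

```text
((0.5082933306694031, -0.3249998688697815), (0.13217660784721375, 0.36008352041244507), 87.5086441040039)
0.118 [[380.4832 182.2826]]
0 [[379.4925 219.25  ]]
-0.117 [[378.5485 256.9767]]
```

View pics/x18.png

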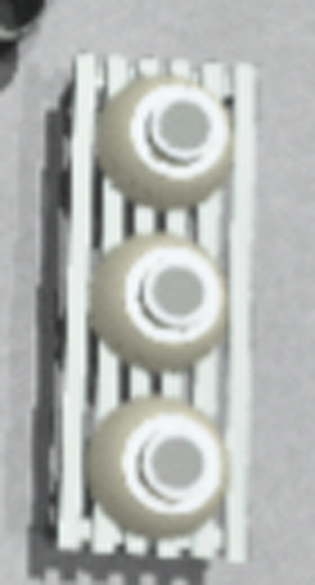

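View pics/s18.png

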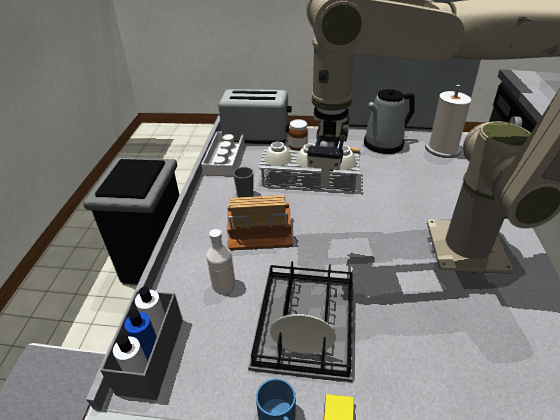

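View pics/t18.png

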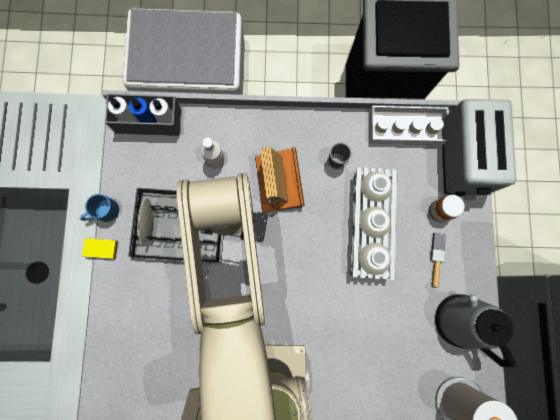

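Run:
```python
from m import *
ct=snap('top','t19.png');cs=snap('side','s19.png')
for n in range(4):
    y=-.005-.0092*n
    print(proj(ct,[cradle(s*.08,y,.13) for s in(1,-1)]).round(1).tolist(),proj(cs,[cradle(s*.08,y,.13) for s in(1,-1)]).round(1).tolist())
a=cv2.resize(cv2.imread('pics/t19.png')[145:215,250:310],None,fx=6,fy=6,interpolation=2);b=cv2.resize(cv2.imread('pics/s19.png')[185:255,222:300],None,fx=6,fy=6,interpolation=2)
for im,c,o in((a,ct,(250,145)),(b,cs,(222,185))):
    for n in range(4):
        for s in(1,-1):
            q=(proj(c,[cradle(s*.08,-.005-.0092*n,.13)])[0]-o+.5)*6;cv2.circle(im,tuple(int(v) for v in q),2,(255,0,0),-1)
cv2.imwrite('pics/x19.png',cv2.hconcat([a,b]))
```

```text
[[261.0, 148.1], [267.5, 197.6]] [[229.5, 206.1], [285.0, 203.1]]
[[263.7, 147.6], [270.3, 197.0]] [[229.5, 203.5], [284.8, 200.5]]
[[266.5, 147.0], [273.2, 196.5]] [[229.6, 200.9], [284.5, 198.0]]
[[269.3, 146.4], [276.0, 196.0]] [[229.6, 198.3], [284.3, 195.4]]
```

View pics/x19.png

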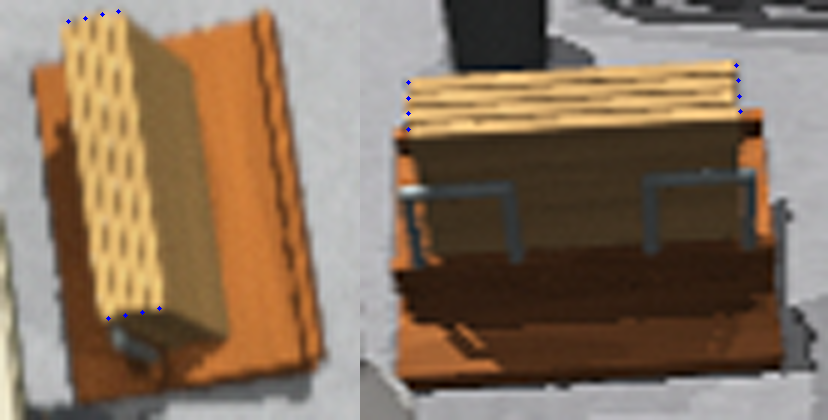

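Predicted top-edge corners (blue dots) match all four boards in both views to about a pixel, with the stack flush and centred. Handing in.

Run:
```python
from m import *
print(robot.close_job(), robot.read_state()['t'])
```

```text
the job is handed in; nothing more can be done
the job is handed in; nothing more can be done
```

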